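# Load the tablet mill and hold its bayonet lid at pulse

## Task

Use the scoop to transfer at least two of the brown pills from the tray into the tablet mill (do not touch the pills with the fingers), then set the scoop down flat on the table or in its tray. Fit the mill's bayonet lid fully down through its slots and twist it clockwise to the amber pulse dots, halfway to the lock click and never as far as the click. Finish while still gripping the lid and holding it there against its spring, with the other things left undisturbed.

Things in the scene. Friction and masses are not known exactly. Their poses are not given: they have to be found in the camera images.
- scoop_grip (a point): point to grip on the black handle of the brass scoop (110 g) that starts in the tray. x points from the handle to the scoop's open nose, z up. The handle is a level bar 16 mm wide (y), 14 mm high, reaching 32 mm ahead of and 60 mm behind this point; its centre line is 55 mm above the pan's underside. The scoop stands by itself on its flat pan.
- scoop_pan (a point): centre of the underside of the scoop's pan, 82 mm ahead of and 55 mm below the grip point, same axes. The pan is flat, 64 mm long (x) and 52 mm wide, open at the nose (+x), floor 2 mm thick, side walls 16 mm high, raked down to nothing over the last 26 mm at the nose, back wall 22 mm high.
- tray_floor (a point): centre of the inner floor of the narrow fixed steel tray, 3 mm above the table. x runs along the tray from the end with the scoop. Inside 170 mm long (x -85 to 85 mm), 64 mm wide; rims 25 mm above the floor (21 mm at the near end). Flat up to x = 57 mm, then a 45 degree ramp up to the far rim: a scoop pushed flat along the floor up to the ramp picks up the pills driven there.
- pill1_center (a point): brown round hard pill, a ball of 18 mm and 10 g; this point is its centre. Starts on the tray floor ahead of the scoop; rolls freely.
- pill2_center (a point): brown round hard pill, a ball of 18 mm and 10 g; this point is its centre. Starts on the tray floor ahead of the scoop; rolls freely.
- pill3_center (a point): brown round hard pill, a ball of 18 mm and 10 g; this point is its centre. Starts on the tray floor ahead of the scoop; rolls freely.
- pill4_center (a point): brown round hard pill, a ball of 18 mm and 10 g; this point is its centre. Starts on the tray floor ahead of the scoop; rolls freely.
- mill_mouth (a point): centre of the round mouth of the cream tablet mill (fixed, 132 mm wide, 130 mm high), level with the top of its steel collar. Open bore 77 mm, chamber 64 mm deep. The collar, 112 mm across, has two slots for the lid's lugs at +y and -y, each 17 mm wide, out to 46 mm from the axis. Dots on it: white at the slots, amber (pulse) 37 degrees clockwise of them from above, red (lock) at 77.
- pulse_ring (a joint): sprung ring in the collar, turned by the lid's lugs, rad, growing clockwise from above: 0 = rest at the slots, 0.65 = pulse (amber, half the turn); near 0.9 a lug meets the lock plunger and it stiffens, by 1.05 it clicks, 1.3 = locked. It follows the lid after 0 to 0.2 rad of play and springs back with 0.06 to 0.16 N m if the lid is let go.
- lid_grip (a point): point on the lid's axis in its upright wing grip, 48 mm above the lid's underside. The bayonet lid (160 g, 62 mm high, petrol blue, white plug) stands on the table, plug down. The wing is 14 mm thick (x), 64 mm long (y), 22 to 62 mm above the underside, on a round cap 94 mm across. Two lugs lie in line with the wing (y); the lid fits the mill either way round, its y along the mill's y.
- lid_seat (a point): centre of the underside of the lid's cap, 34 mm below the grip point and 14 mm above the lid's underside; it meets the mill's mouth point when the lid is fully down. Below it is the plug, 72 mm across, 14 mm long, lower edge chamfered 4 mm, with two lugs at +y and -y, 10 mm wide, reaching 44 mm from the axis, 2 to 7 mm above the underside.
- mortar: bystander, not to be disturbed: jade-green ceramic mortar with its pestle in it, 96 mm wide and 62 mm high (pestle to about 95 mm). Origin: centre of its underside.
- gallipot: bystander, not to be disturbed: small round steel bowl, 84 mm wide and 45 mm high. Origin: centre of its underside.
- pill_jar: bystander, not to be disturbed: amber jar with a white cap, 60 mm wide and 95 mm high. Origin: centre of its underside.
- vertebra: bystander, not to be disturbed: white plaster lumbar vertebra, about 105 x 100 x 38 mm. Origin: centre of its underside under the vertebra's round body.
Things that resemble listed ones, but are neither listed nor needed, are in the scene too. Leave any purple or yellow look-alike of the part that bears lid_grip alone.

How it is judged:
By the outcome, as a careful person would: the job done as asked, in the order asked, and still so for the second after the job is handed in, while the arm keeps its last pose, push and grip.
It also fails if it takes over 72 s, if anything falls off the work surface, if the arm or the gripper's body presses on something with over 40 N, if the wrist force passes 120 N, or if a joint passes its speed limit or range.

## Robot

A 7-joint arm with a two-finger parallel gripper is mounted at the origin on the work surface. World frame = base frame: x ahead of the robot, y to its left, z up, the work surface at z = 0. Lengths are in m, angles in rad, forces in N, time in s.
With the tool pointing down it reaches from about 0.4 to 0.85 m from the base axis. Payload 4.5 kg.
Tool frame: the origin (TCP) lies between the finger pads; the fingertips stand r.tip_reach ahead of it and the grasp point (between the pads) lies 11 mm behind it (r.tip_reach is the distance from the TCP to the fingertips, in m); z points along the fingers, y is the line along which they close (so a half turn about z gives the same grasp; the last joint's range is limited). The gripper opens to 88 mm and grips with 3 to 60 N. Pads are 18 mm wide; open, the fingers measure 123 mm over their backs; the gripper's body (75 mm by 187 mm) begins 45 mm behind the grasp point.
Start: joints at [1.339, 0.689, -0.195, 1.565, 0.157, 0.902, -0.215], TCP at [0.164, -0.603, 0.247] pointing down, gripper open.
Joint ranges: [-3.01, 3.01], [-0.46, 2.08], [-1.47, 1.51], [0.13, 2.56], [-1, 4.14], [0.04, 2.09], [-2.66, 2.66]. Speed limits (rad/s): [2.57, 2.57, 3.14, 3.14, 3.14, 3.14, 3.14].

## Interface

Orientations are given as a unit quaternion [x, y, z, w].
In Python, from plant import r, vision, workorder gives the robot as it stands.
- The arm moves only by the tool drive_tool, never from a script. Its argument "targets" is a list of rows, each an object of numbers: "tx", "ty", "tz": the shift along the world's x, y, z in units of 0.03 m (1.0 is 0.03 m); "wx", "wy", "wz": the turn, a rotation vector about the world's x, y, z in units of 60 degrees (1.0 is 60 degrees); "claw": the opening, from -1 (shut) to 1 (fully open). A call has exactly 8 rows; each row shifts and turns the commanded pose from where the row before left it; what a row does not reach is not made up. A row lasts 1/10 s, in which the tool goes at most 50 mm and 8.59 degrees, less where a joint would pass 70% of its speed; a pose out of reach is approached as far as the arm can. A call with a number of a shift or a turn outside -1 to 1 is refused whole. A call with a gripper value outside its range is refused whole. The fingers move at their own pace and stop on an object; "force" is the grip in N (left out, the last holds). Time passes only in rows, so rows that do not move let the fingers close, or fill a call up. It gives the time, the measured TCP pose, the force, the opening and the grip force at its end, in the units of the state.
- r.get_state(): the state, without advancing time (a new reading comes with each control period).
- vision.snapshot(name): name is "scene" or "top" or "wrist"; returns a dict with "image" (400x640x3 uint8, blue, green, red), "range_z" (400x640 float32, m along the optical axis (not along the pixel's ray), 0 where there is no reading), "K" (3x3 intrinsics, pixels), "cam_to_world" (4x4, takes a point from camera to world coordinates). Camera axes: x right, y up, looking along -z (the intrinsics and any distortion apply to the point x, -y, -z); pixel columns grow to the right and rows downward; lengths in m; the calibration is good to about 2 mm. A picture is of the moment at which its call begins.
- workorder.finish_job(): hands the job in; it is judged then, once.
The state is a dict: "clock": time; "q": joint angles; "qd": joint speeds; "joint_torque": joint torques, N m; "tool_pos": TCP position; "eef_rot": TCP orientation; "contact_force": force on the tool from outside, world axes, zero at the start; "moment": the same for the moment, N m; "opening": opening from 0.0 (shut) to 1.0 (fully open); "finger_force": force on a finger pad.
Only numpy, scipy, OpenCV 4.12 (cv2) and the standard library are available. Lean on these libraries where they do the work, as an engineer would, in place of code of your own. Each camera call takes 0.05 s, during which the arm holds its last target. There are 200 camera calls.

## Working session

There is one attempt and no reset: what is moved stays moved. The work goes in short steps, Python scripts to look and compute and a tool call to move; the robot and the scene stay as the last step left them, time stands still between calls to the robot, and variables do not carry over. Pictures are saved under pics/ and viewed, at most 10 in all, crops included, and the job is handed in when it is done.

Besides the shell and the picture viewer there is one more tool, called after "Request:" as name(argument=value, ...), one argument or row to a line, values as JSON. drive_tool: Moves the arm, as the interface text tells. Its arguments: {"type":"object","properties":{"targets":{"type":"array","items":{"type":"object","properties":{"tx":{"type":"number"},"ty":{"type":"number"},"tz":{"type":"number"},"wx":{"type":"number"},"wy":{"type":"number"},"wz":{"type":"number"},"claw":{"type":"number"}}}},"force":{"type":"number"}},"required":["targets"]}

```bash
mkdir -p pics; ls; cat > h.py <<'E'
import numpy as np, cv2
from plant import r, vision, workorder
def snap(n):
    s=vision.snapshot(n); return s
def world(s,u,v,z=None):
    K=s["K"];T=s["cam_to_world"]
    d=np.array([(u-K[0,2])/K[0,0],-(v-K[1,2])/K[1,1],-1.0])
    if z is None:
        return (T@np.append(d*s["range_z"][int(v),int(u)],1))[:3]
    dw=T[:3,:3]@d; o=T[:3,3]; return o+dw*(z-o[2])/dw[2]
def cloud(s):
    K=s["K"];T=s["cam_to_world"];R=s["range_z"]
    v,u=np.mgrid[:400,:640]
    P=np.stack([(u-K[0,2])/K[0,0]*R,-(v-K[1,2])/K[1,1]*R,-R,np.ones_like(R)],-1)
    W=(P@T.T)[...,:3]; W[R==0]=np.nan; return W
E
python3 - <<'E'
from h import *
st=r.get_state(); print({k:np.round(v,3) for k,v in st.items()}, r.tip_reach)
for n in ("top","scene"):
    s=snap(n); cv2.imwrite(f"pics/{n}0.png",s["image"]); np.savez(f"{n}0.npz",**s)
    print(n,s["K"].round(1).tolist(),s["cam_to_world"].round(3).tolist())
E
```

```text
pics
{'clock': np.float64(0.0), 'q': array([ 1.339,  0.69 , -0.195,  1.566,  0.157,  0.903, -0.215]), 'qd': array([ 0.   ,  0.001, -0.   , -0.   ,  0.003, -0.001, -0.   ]), 'joint_torque': array([-0.0000e+00, -5.2756e+01, -1.2670e+00, -1.5343e+01, -5.3000e-02,
        7.0000e-03,  0.0000e+00]), 'tool_pos': array([ 0.164, -0.602,  0.246]), 'eef_rot': array([ 0.991,  0.133, -0.   , -0.001]), 'contact_force': array([-0.9  ,  0.651, -0.386]), 'moment': array([-0.067, -0.055, -0.038]), 'finger_force': np.float64(0.0), 'opening': np.float64(0.999)} 0.008
top [[455.1, 0.0, 327.1], [0.0, 455.1, 194.9], [0.0, 0.0, 1.0]] [[0.01, 0.997, -0.077, 0.469], [-1.0, 0.011, 0.001, -0.109], [0.002, 0.077, 0.997, 1.243], [0.0, 0.0, 0.0, 1.0]]
scene [[500.2, 0.0, 314.9], [0.0, 500.2, 207.1], [0.0, 0.0, 1.0]] [[-0.123, -0.539, 0.833, 1.932], [0.992, -0.066, 0.104, 0.095], [-0.001, 0.84, 0.543, 1.001], [0.0, 0.0, 0.0, 1.0]]
```

View pics/top0.png

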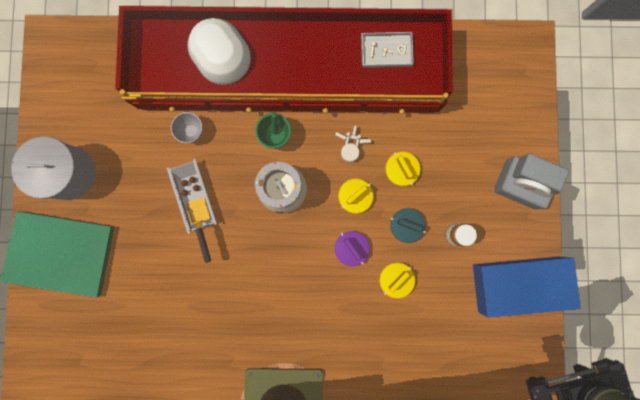

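View pics/scene0.png

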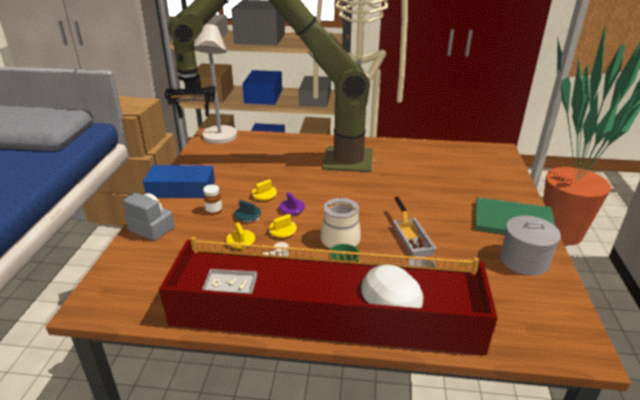

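```bash
python3 - <<'E'
from h import *
s=dict(np.load("top0.npz")); W=cloud(s); im=s["image"]; hsv=cv2.cvtColor(im,cv2.COLOR_BGR2HSV)
def px(u,v): return np.round(W[v,u],3)
print("table",px(150,330),"mill rim",px(281,170),px(262,187),"lid",px(408,225),"handle",px(205,245),"pan",px(200,210))
def obb(m,z,name,minA=8):
    c=max(cv2.findContours(m.astype(np.uint8),0,2)[0],key=cv2.contourArea)
    k=np.zeros(m.shape,np.uint8);cv2.drawContours(k,[c],-1,1,-1)
    vv,uu=np.nonzero(k*m)
    P=np.array([world(s,u,v,z)[:2] for u,v in zip(uu,vv)])
    rect=cv2.minAreaRect((P*1000).astype(np.float32)); print(name,len(P),P.mean(0).round(4),rect, cv2.boxPoints(rect).round(0).tolist())
X,Y,Z=W[...,0],W[...,1],W[...,2]
roi=lambda a,b,c,d:(np.mgrid[:400,:640][1]>=a)&(np.mgrid[:400,:640][1]<b)&(np.mgrid[:400,:640][0]>=c)&(np.mgrid[:400,:640][0]<d)
# scoop handle: dark & z>0.045
obb(roi(190,220,215,270)&(Z>.05),.065,"handle")
obb(roi(155,225,150,240)&(Z>.012),.028,"tray")
g=roi(385,432,205,247)
obb(g&(Z>.015),.022,"lid cap"); obb(g&(Z>.045),.062,"wing")
m=roi(250,312,155,220)
obb(m&(Z>.12),.13,"mill top")
# pills
b=im.astype(int)
pm=roi(172,212,168,205)&(b.max(2)<95)&(hsv[...,1]>60)
n,l,st,c=cv2.connectedComponentsWithStats(pm.astype(np.uint8))
for i in range(1,n):
    if st[i,4]>3: print("pill",st[i],world(s,*c[i],.012).round(4))
big=np.hstack([cv2.resize(im[150:270,155:255],None,fx=4,fy=4,interpolation=2),cv2.resize(im[150:270,240:320],None,fx=4,fy=4,interpolation=2)])
cv2.imwrite("pics/c1.png",big); print(big.shape)
E
```

```text
table [ 0.197  0.36  -0.   ] mill rim [0.619 0.006 0.105] [0.573 0.05  0.126] lid [ 0.485 -0.321  0.061] handle [0.428 0.202 0.066] pan [0.52  0.234 0.008]
handle 255 [0.4325 0.2076] ((432.78363037109375, 207.77879333496094), (97.79914855957031, 17.367189407348633), 17.930191040039062) [[384.0, 201.0], [389.0, 184.0], [482.0, 215.0], [477.0, 231.0]]
tray 1108 [0.5585 0.2553] ((544.4872436523438, 247.5092010498047), (216.20314025878906, 80.59580993652344), 20.01451301574707) [[429.0, 248.0], [457.0, 173.0], [660.0, 247.0], [632.0, 322.0]]
lid cap 957 [ 0.4858 -0.3278] ((485.1708068847656, -328.14837646484375), (91.16373443603516, 91.07970428466797), 89.98353576660156) [[440.0, -374.0], [531.0, -374.0], [531.0, -283.0], [440.0, -283.0]]
wing 144 [ 0.4857 -0.327 ] ((485.6921691894531, -326.55621337890625), (65.17572021484375, 14.958871841430664), 68.72848510742188) [[467.0, -354.0], [481.0, -360.0], [504.0, -299.0], [491.0, -293.0]]
mill top 831 [0.5815 0.0112] ((581.68408203125, 11.161354064941406), (110.25147247314453, 111.06681823730469), 45.835811614990234) [[503.0, 10.0], [583.0, -67.0], [660.0, 12.0], [580.0, 89.0]]
pill [193 178   3   4   9] [0.602  0.2521 0.012 ]
pill [185 181   3   4   8] [0.5934 0.2732 0.012 ]
pill [197 186   2   4   8] [0.5808 0.2416 0.012 ]
pill [185 191   3   4   8] [0.5668 0.2723 0.012 ]
(480, 720, 3)
```

View pics/c1.png

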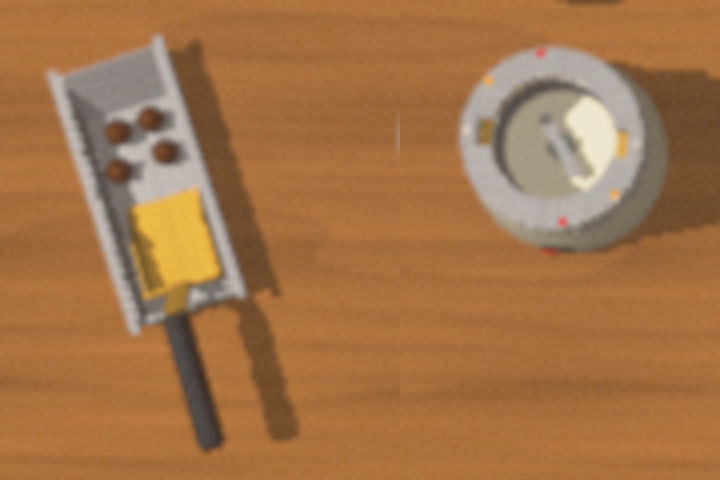

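Request:
drive_tool(
  targets=[
    {"tx": 1, "ty": 1, "tz": 0.2, "claw": 1},
    {"tx": 1, "ty": 1, "tz": 0.2, "claw": 1},
    {"tx": 1, "ty": 1, "tz": 0.2, "claw": 1},
    {"tx": 1, "ty": 1, "tz": 0.2, "claw": 1},
    {"tx": 1, "ty": 1, "claw": 1},
    {"tx": 1, "ty": 1, "claw": 1},
    {"tx": 1, "ty": 1, "claw": 1},
    {"tx": 1, "ty": 1, "claw": 1},
  ],
)

```text
validation failed for argument at $.ta...
```

```bash
python3 - <<'E'
from h import *
s=snap("wrist"); np.savez("w1.npz",**s); cv2.imwrite("pics/w1.png",s["image"]); st=r.get_state(); print(st["clock"],st["tool_pos"],st["eef_rot"],s["K"].round(1).tolist(),s["cam_to_world"].round(3).tolist())
E
```

```text
0.15 [ 0.16404234 -0.60262664  0.24610785] [ 9.91174456e-01  1.32562211e-01 -1.31900101e-04 -6.63333747e-04] [[334.8, 0.0, 316.6], [0.0, 334.8, 199.1], [0.0, 0.0, 1.0]] [[0.263, 0.933, 0.247, 0.226], [-0.965, 0.255, 0.065, -0.586], [-0.002, -0.256, 0.967, 0.384], [0.0, 0.0, 0.0, 1.0]]
```

Request:
drive_tool(
  targets=[
    {"tx": 0.2, "ty": 1},
    {"tx": 0.2, "ty": 1},
    {"tx": 0.2, "ty": 1},
    {"tx": 0.2, "ty": 1},
    {"tx": 0.2, "ty": 1},
    {"tx": 0.2, "ty": 1},
    {"tx": 0.2, "ty": 1},
    {"tx": 0.2, "ty": 1},
  ],
)

```text
validation failed for argument at $.ta...
```

```bash
python3 - <<'E'
from h import *
s=snap("wrist"); np.savez("w2.npz",**s); cv2.imwrite("pics/w2.png",s["image"]); st=r.get_state(); print(st["clock"],st["tool_pos"],st["eef_rot"],s["cam_to_world"].round(3).tolist())
a=dict(np.load("w1.npz"))["image"]; cv2.imwrite("pics/w12.png",cv2.resize(np.vstack([a,s["image"]]),(480,600),interpolation=3))
E
```

```text
0.2 [ 0.16406598 -0.60270064  0.24623925] [ 9.91173641e-01  1.32568908e-01 -1.21799863e-04 -5.31569764e-04] [[0.263, 0.933, 0.247, 0.226], [-0.965, 0.255, 0.066, -0.586], [-0.002, -0.256, 0.967, 0.384], [0.0, 0.0, 0.0, 1.0]]
```

View pics/w12.png

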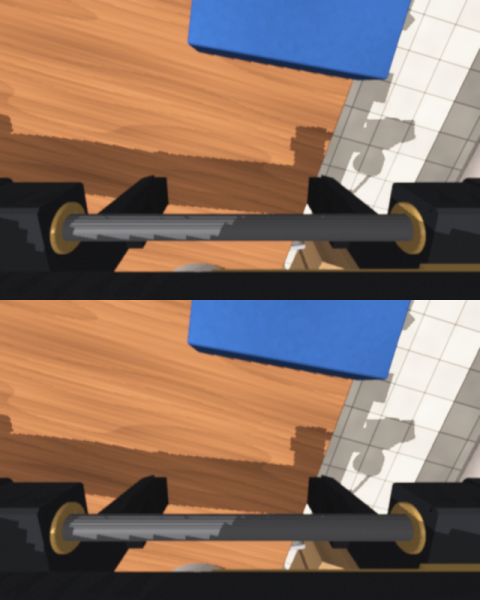

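The pictures show only the start view (blue box, fingers at the bottom); the move was refused, so all seven numbers are probably required in every row.

Request:
drive_tool(
  targets=[
    {"tx": 1, "ty": 1, "tz": 0.2, "wx": 0, "wy": 0, "wz": 0, "claw": 1},
    {"tx": 1, "ty": 1, "tz": 0.2, "wx": 0, "wy": 0, "wz": 0, "claw": 1},
    {"tx": 1, "ty": 1, "tz": 0.2, "wx": 0, "wy": 0, "wz": 0, "claw": 1},
    {"tx": 1, "ty": 1, "tz": 0.2, "wx": 0, "wy": 0, "wz": 0, "claw": 1},
    {"tx": 1, "ty": 1, "tz": 0, "wx": 0, "wy": 0, "wz": 0, "claw": 1},
    {"tx": 1, "ty": 1, "tz": 0, "wx": 0, "wy": 0, "wz": 0, "claw": 1},
    {"tx": 1, "ty": 1, "tz": 0, "wx": 0, "wy": 0, "wz": 0, "claw": 1},
    {"tx": 1, "ty": 1, "tz": 0, "wx": 0, "wy": 0, "wz": 0, "claw": 1},
  ],
)

```text
clock: 1.0
tool_pos: [0.4051, -0.3617, 0.2708]
eef_rot: [0.991, 0.132, -0.0, 0.0]
contact_force: [0.7, -0.1, 0.1]
opening: 0.998
finger_force: 0.0
```

```bash
python3 - <<'E'
from h import *
s=snap("wrist"); np.savez("w1.npz",**s)
E
```

Request:
drive_tool(
  targets=[
    {"tx": 0.1, "ty": 1, "tz": 0, "wx": 0, "wy": 0, "wz": 0, "claw": 1},
    {"tx": 0.1, "ty": 1, "tz": 0, "wx": 0, "wy": 0, "wz": 0, "claw": 1},
    {"tx": 0.1, "ty": 1, "tz": 0, "wx": 0, "wy": 0, "wz": 0, "claw": 1},
    {"tx": 0.1, "ty": 1, "tz": 0, "wx": 0, "wy": 0, "wz": 0, "claw": 1},
    {"tx": 0.1, "ty": 1, "tz": 0, "wx": 0, "wy": 0, "wz": 0, "claw": 1},
    {"tx": 0.1, "ty": 1, "tz": 0, "wx": 0, "wy": 0, "wz": 0, "claw": 1},
    {"tx": 0.1, "ty": 1, "tz": 0, "wx": 0, "wy": 0, "wz": 0, "claw": 1},
    {"tx": 0.1, "ty": 1, "tz": 0, "wx": 0, "wy": 0, "wz": 0, "claw": 1},
  ],
)

```text
clock: 1.85
tool_pos: [0.4281, -0.122, 0.2708]
eef_rot: [0.991, 0.132, 0.0, 0.0]
contact_force: [0.9, 0.7, 0.5]
opening: 0.998
finger_force: 0.0
```

Request:
drive_tool(
  targets=[
    {"tx": 0, "ty": 1, "tz": 0, "wx": 0, "wy": 0, "wz": 0, "claw": 1},
    {"tx": 0, "ty": 1, "tz": 0, "wx": 0, "wy": 0, "wz": 0, "claw": 1},
    {"tx": 0, "ty": 1, "tz": 0, "wx": 0, "wy": 0, "wz": 0, "claw": 1},
    {"tx": 0, "ty": 1, "tz": 0, "wx": 0, "wy": 0, "wz": 0, "claw": 1},
    {"tx": 0, "ty": 0, "tz": 0, "wx": 0, "wy": 0, "wz": 0, "claw": 1},
    {"tx": 0, "ty": 0, "tz": 0, "wx": 0, "wy": 0, "wz": 0, "claw": 1},
    {"tx": 0, "ty": 0, "tz": 0, "wx": 0, "wy": 0, "wz": 0, "claw": 1},
    {"tx": 0, "ty": 0, "tz": 0, "wx": 0, "wy": 0, "wz": 0, "claw": 1},
  ],
)

```text
clock: 2.65
tool_pos: [0.4281, -0.0044, 0.2707]
eef_rot: [0.991, 0.131, -0.0, 0.0]
contact_force: [-1.0, -0.6, 0.7]
opening: 0.999
finger_force: 0.0
```

```bash
python3 - <<'E'
from h import *
s=snap("wrist"); np.savez("w2.npz",**s)
E
```

Request:
drive_tool(
  targets=[
    {"tx": -0.5, "ty": 1, "tz": 0, "wx": 0, "wy": 0, "wz": 0, "claw": 1},
    {"tx": -0.5, "ty": 1, "tz": 0, "wx": 0, "wy": 0, "wz": 0, "claw": 1},
    {"tx": 0, "ty": 1, "tz": 0, "wx": 0, "wy": 0, "wz": 0, "claw": 1},
    {"tx": 0, "ty": 1, "tz": 0, "wx": 0, "wy": 0, "wz": 0, "claw": 1},
    {"tx": 0, "ty": 1, "tz": 0, "wx": 0, "wy": 0, "wz": 0, "claw": 1},
    {"tx": 0, "ty": 1, "tz": 0, "wx": 0, "wy": 0, "wz": 0, "claw": 1},
    {"tx": 0, "ty": 0, "tz": 0, "wx": 0, "wy": 0, "wz": 0, "claw": 1},
    {"tx": 0, "ty": 0, "tz": 0, "wx": 0, "wy": 0, "wz": 0, "claw": 1},
  ],
)

```text
clock: 3.5
tool_pos: [0.3982, 0.1765, 0.2706]
eef_rot: [0.991, 0.133, -0.0, 0.0]
contact_force: [0.6, -0.5, -0.0]
opening: 1.002
finger_force: 0.0
```

```bash
python3 - <<'E'
from h import *
s=snap("wrist"); np.savez("w3.npz",**s); print(r.get_state()["tool_pos"])
a=[dict(np.load(f"w{i}.npz"))["image"][:330] for i in (1,2,3)]
for i in (2,3): cv2.imwrite(f"pics/w{i}.png",a[i-1])
cv2.imwrite("pics/w1.png",a[0])
cv2.imwrite("pics/w123.png",np.vstack([cv2.resize(x,(580,199*3//2-98)) for x in a]))
E
```

```text
[0.39822384 0.17566413 0.27057554]
```

View pics/w123.png

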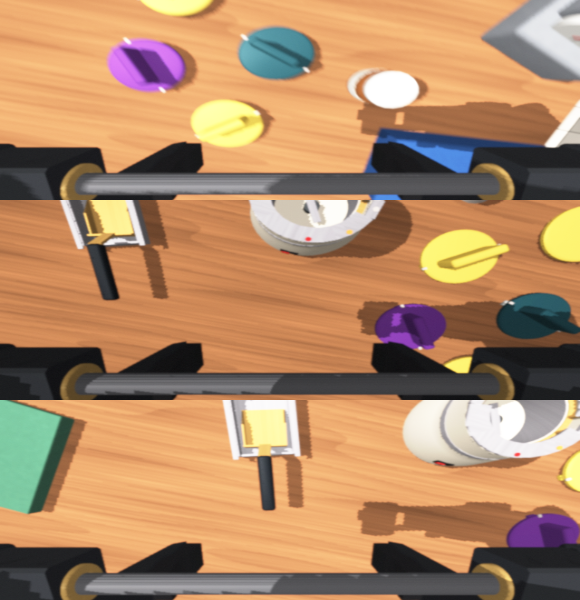

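Row 1 shows the petrol lid, wing at about (277,50); row 2 the near half of the mill; row 3 the scoop handle at about (265,480) with the pan behind it. Measuring handle, wing and dots.

```bash
cat >> h.py <<'E'
def comp(s,m,z,name,lo=20,verbose=True):
    n,l,st,c=cv2.connectedComponentsWithStats(m.astype(np.uint8)); out=[]
    for i in range(1,n):
        if st[i,4]<lo: continue
        vv,uu=np.nonzero(l==i)
        P=np.array([world(s,u,v,z)[:2] for u,v in zip(uu,vv)])
        rc=cv2.minAreaRect((P*1000).astype(np.float32))
        e,V=np.linalg.eigh(np.cov(P.T)); d=V[:,1]; 
        if verbose: print(name,len(P),"pix",c[i].round(0),"mean",P.mean(0).round(4),"rectc",np.round(rc[0],1),np.round(rc[1],1),"axis deg",round(np.degrees(np.arctan2(d[1],d[0]))%180,1))
        out.append(P)
    return out
E
python3 - <<'E'
from h import *
s=dict(np.load("w3.npz")); W=cloud(s); Z=W[...,2]; im=s["image"]; hsv=cv2.cvtColor(im,cv2.COLOR_BGR2HSV)
vv,uu=np.mgrid[:400,:640]
print(np.unique((Z[:200][np.isfinite(Z[:200])]*100).round(),return_counts=True))
comp(s,(im.max(2)<70)&(uu>240)&(uu<340)&(vv>80)&(vv<200),.060,"handle")
comp(s,(Z>.058)&(Z<.072)&(uu>240)&(uu<340)&(vv>60)&(vv<200),.065,"handleZ")
Wp=W[(im.max(2)<70)&(uu>240)&(uu<340)&(vv>80)&(vv<200)]; print("hz",np.nanpercentile(Wp[:,2],[5,25,50,75,95]))
# scoop yellow
comp(s,(hsv[...,0]>18)&(hsv[...,0]<32)&(hsv[...,1]>110)&(uu>240)&(uu<340)&(vv<100),.005,"brass",60)
t=(Z>.021)&(Z<.03)&(uu>230)&(uu<345)&(vv<110)&(hsv[...,1]<60)
for P in comp(s,t,.026,"rim",15): pass
s=dict(np.load("w1.npz")); W=cloud(s); Z=W[...,2]; im=s["image"]
comp(s,(Z>.056)&(Z<.07)&(uu>250)&(uu<360)&(vv<140),.062,"wing"); comp(s,(Z>.016)&(Z<.07)&(uu>250)&(uu<360)&(vv<140),.022,"cap")
s=dict(np.load("w2.npz")); W=cloud(s); Z=W[...,2]; im=s["image"]; hsv=cv2.cvtColor(im,cv2.COLOR_BGR2HSV)
roi=(uu>270)&(uu<430)&(vv<90)&(Z>.12)
for nm,lo,hi in(("red",0,6),("red",174,180),("amber",10,28)): comp(s,roi&(hsv[...,0]>=lo)&(hsv[...,0]<=hi)&(hsv[...,1]>100),.131,nm,4)
s=dict(np.load("top0.npz")); W=cloud(s); Z=W[...,2]; im=s["image"]; hsv=cv2.cvtColor(im,cv2.COLOR_BGR2HSV)
roi=(uu>250)&(uu<312)&(vv>158)&(vv<216)
for nm,lo,hi,S in(("red",0,6,100),("red",174,180,100),("amber",12,24,75)): comp(s,roi&(hsv[...,0]>=lo)&(hsv[...,0]<=hi)&(hsv[...,1]>S),.131,nm,1)
print("white")
comp(s,roi&(im.min(2)>205),.131,"white",1)
E
```

```text
(array([-0.,  1.,  2.,  3.,  4.,  5.,  6.,  7.,  8.,  9., 10., 11., 12.,
       13.]), array([91170,  3228, 10158,  4042,   764,   780,  1717,  3454,  1793,
        1372,  1262,  1778,  1314,  4644]))
handle 582 pix [297. 143.] mean [0.4228 0.2042] rectc [428.  206.6] [88.2 12.7] axis deg 15.0
handleZ 1445 pix [293. 136.] mean [0.4295 0.2093] rectc [428.4 208.9] [92.8 16. ] axis deg 17.9
hz [0.06317669 0.06432258 0.06496146 0.06553426 0.06626044]
brass 283 pix [274.  51.] mean [0.5089 0.2561] rectc [513.4 258.4] [57.8 11.2] axis deg 19.2
brass 262 pix [292.  81.] mean [0.4843 0.2291] rectc [483.5 228. ] [19.2 50.1] axis deg 114.7
rim 811 pix [257.  50.] mean [0.5019 0.2702] rectc [505.6 262.2] [96.4 29.3] axis deg 22.6
rim 690 pix [322.  49.] mean [0.5212 0.204 ] rectc [521.4 212.3] [89.6 33.8] axis deg 14.7
wing 926 pix [304.  89.] mean [ 0.4832 -0.328 ] rectc [ 483.  -328.3] [63.  13.8] axis deg 68.5
cap 5895 pix [306.  90.] mean [ 0.4841 -0.3279] rectc [ 483.4 -328.3] [92.3 92.8] axis deg 67.6
red 22 pix [340.  64.] mean [0.5282 0.0037] rectc [528.3   3.7] [2.9 3.1] axis deg 131.1
[... 311 characters left out ...]
2  ] rectc [633.9  20. ] [2.5 2.5] axis deg 23.1
red 2 pix [280. 205.] mean [0.5292 0.0033] rectc [529.2   3.3] [2.4 0. ] axis deg 90.6
red 3 pix [277. 212.] mean [0.512  0.0116] rectc [512.   11.6] [0.  4.9] axis deg 90.6
amber 1465 pix [282. 187.] mean [5.727e-01 1.000e-04] rectc [573.7   3.3] [138.1 148.3] axis deg 101.3
amber 21 pix [261. 182.] mean [0.5845 0.0515] rectc [584.  51.] [12.4  7.4] axis deg 170.6
amber 19 pix [295. 186.] mean [ 0.577  -0.0314] rectc [576.3 -31.4] [14.8  4.9] axis deg 1.0
amber 5 pix [293. 198.] mean [ 0.5467 -0.027 ] rectc [546.7 -27. ] [3.5 3.5] axis deg 33.3
white
white 77 pix [288. 182.] mean [ 0.5855 -0.014 ] rectc [584.8 -15.1] [33.9 17.4] axis deg 19.9
```

Handle: grip at about (0.442, 0.213), yaw 17.9°, size 93×16 mm as given. Lid at (0.4835, −0.328), wing axis at 68.5°; mill at (0.581, 0.0115), slot axis at about 85°. Going to the handle.

Request:
drive_tool(
  targets=[
    {"tx": 0.73, "ty": 0.62, "tz": 0, "wx": 0, "wy": 0, "wz": 0.02, "claw": 1},
    {"tx": 0.73, "ty": 0.62, "tz": 0, "wx": 0, "wy": 0, "wz": 0.023, "claw": 1},
    {"tx": 0, "ty": 0, "tz": -0.85, "wx": 0, "wy": 0, "wz": 0, "claw": 1},
    {"tx": 0, "ty": 0, "tz": -0.85, "wx": 0, "wy": 0, "wz": 0, "claw": 1},
    {"tx": 0, "ty": 0, "tz": -0.85, "wx": 0, "wy": 0, "wz": 0, "claw": 1},
    {"tx": 0, "ty": 0, "tz": -0.85, "wx": 0, "wy": 0, "wz": 0, "claw": 1},
    {"tx": 0, "ty": 0, "tz": -0.85, "wx": 0, "wy": 0, "wz": 0, "claw": 1},
    {"tx": 0, "ty": 0, "tz": -0.85, "wx": 0, "wy": 0, "wz": 0, "claw": 1},
  ],
)

```text
clock: 4.35
tool_pos: [0.4425, 0.2119, 0.1169]
eef_rot: [0.988, 0.153, 0.0, 0.001]
contact_force: [-0.1, 0.0, -0.3]
opening: 1.001
finger_force: 0.0
```

Request:
drive_tool(
  targets=[
    {"tx": 0, "ty": 0, "tz": -0.47, "wx": 0, "wy": 0, "wz": 0, "claw": 1},
    {"tx": 0, "ty": 0, "tz": -0.47, "wx": 0, "wy": 0, "wz": 0, "claw": 1},
    {"tx": 0, "ty": 0, "tz": -0.47, "wx": 0, "wy": 0, "wz": 0, "claw": 1},
    {"tx": 0, "ty": 0, "tz": -0.47, "wx": 0, "wy": 0, "wz": 0, "claw": 1},
    {"tx": 0, "ty": 0, "tz": -0.47, "wx": 0, "wy": 0, "wz": 0, "claw": 1},
    {"tx": 0, "ty": 0, "tz": 0, "wx": 0, "wy": 0, "wz": 0, "claw": 1},
    {"tx": 0, "ty": 0, "tz": 0, "wx": 0, "wy": 0, "wz": 0, "claw": 0.2},
    {"tx": 0, "ty": 0, "tz": 0, "wx": 0, "wy": 0, "wz": 0, "claw": -0.3},
  ],
)

```text
clock: 5.15
tool_pos: [0.4425, 0.2135, 0.0479]
eef_rot: [0.988, 0.154, 0.0, 0.0]
contact_force: [0.7, -0.5, -0.2]
opening: 0.843
finger_force: 0.0
```

```bash
python3 - <<'E'
from h import *
st=r.get_state(); print(st["tool_pos"],st["opening"],st["q"].round(2))
s=snap("wrist"); cv2.imwrite("pics/w4.png",s["image"]); np.savez("w4.npz",**s)
E
```

```text
[0.44253106 0.21353595 0.04791335] 0.8428054960376575 [-0.51  0.88 -0.05  2.1   0.23  0.17 -2.03]
```

View pics/w4.png

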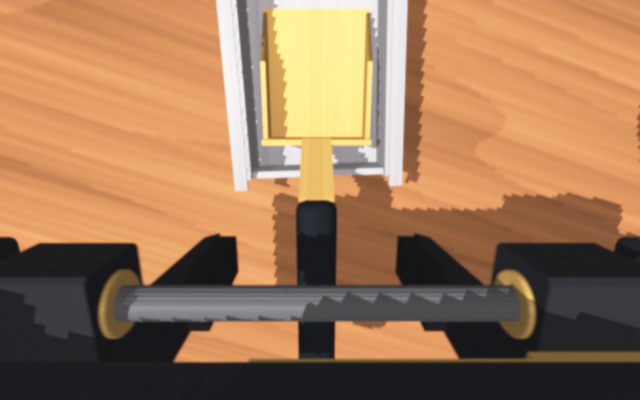

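The handle lies midway between the fingers (column 317), and the pan is about 7 mm clear of the tray's near rim. Closing, and checking the tray offsets from this view.

Request:
drive_tool(
  targets=[
    {"tx": 0, "ty": 0, "tz": 0, "wx": 0, "wy": 0, "wz": 0, "claw": -0.6},
    {"tx": 0, "ty": 0, "tz": 0, "wx": 0, "wy": 0, "wz": 0, "claw": -1},
    {"tx": 0, "ty": 0, "tz": 0, "wx": 0, "wy": 0, "wz": 0, "claw": -1},
    {"tx": 0, "ty": 0, "tz": 0, "wx": 0, "wy": 0, "wz": 0, "claw": -1},
    {"tx": 0, "ty": 0, "tz": 0, "wx": 0, "wy": 0, "wz": 0, "claw": -1},
    {"tx": 0, "ty": 0, "tz": 0, "wx": 0, "wy": 0, "wz": 0, "claw": -1},
    {"tx": 0, "ty": 0, "tz": 0, "wx": 0, "wy": 0, "wz": 0, "claw": -1},
    {"tx": 0, "ty": 0, "tz": 0, "wx": 0, "wy": 0, "wz": 0, "claw": -1},
  ],
  force=50,
)

```text
clock: 6.0
tool_pos: [0.442, 0.2141, 0.0472]
eef_rot: [0.988, 0.155, -0.0, 0.0]
contact_force: [0.2, 0.1, 0.5]
opening: 0.166
finger_force: 50.0
```

```bash
python3 - <<'E'
from h import *
st=r.get_state(); print(st["tool_pos"],st["opening"],st["finger_force"],st["contact_force"],st["moment"])
c,sn=np.cos(np.radians(17.9)),np.sin(np.radians(17.9)); R=np.array([[c,sn],[-sn,c]]); g=np.array([.4417,.2132])
s=dict(np.load("w4.npz")); f=lambda u,v,z:(R@(world(s,u,v,z)[:2]-g)*1000).round(1)
print("rim outer L",f(240,190,.028),f(217,0,.028),"R",f(402,185,.028),f(407,0,.028)); print("near end",f(317,172,.024),"back wall",f(317,142,.027))
t=dict(np.load("top0.npz")); W=cloud(t); vv,uu=np.mgrid[:400,:640]
m=(uu>155)&(uu<225)&(vv>150)&(vv<240)&(W[...,2]>.02)&(W[...,2]<.045)
P=(W[m][:,:2]-g)@R.T*1000
print(np.percentile(P[:,0],[1,5,95,99]),np.percentile(P[:,1],[1,5,95,99]))
fl=(uu>165)&(uu<215)&(vv>155)&(vv<230)
P=np.c_[(W[fl][:,:2]-g)@R.T*1000,W[fl][:,2]*1000]; P=P[(abs(P[:,1])<22)&(P[:,0]>120)]
for a in range(120,235,6):
    q=P[(P[:,0]>=a)&(P[:,0]<a+6)]; print(a,len(q),np.median(q[:,2]).round(1) if len(q) else '')
E
```

```text
[0.44198903 0.21408456 0.0472246 ] 0.16615694143420862 49.99287061393261 [0.18615542 0.10954699 0.50642093] [-0.02152291 -0.02112247  0.00520045]
rim outer L [27.7 37.1] [110.1  41.8] R [ 30.  -41.3] [109.9 -38.4]
near end [35.8 -0.3] back wall [50.6 -0.3]
[ 34.10135693  38.08265201 208.49069891 212.72479399] [-40.10350168 -37.9786089   40.43657697  42.50298861]
120 32 4.3
126 38 3.6
132 45 6.9
138 41 16.2
144 30 14.6
150 31 4.0
156 47 4.8
162 45 17.5
168 26 14.7
174 30 5.2
180 39 5.7
186 44 11.8
192 44 18.6
198 42 24.4
204 39 29.9
210 4 28.0
216 24 1.3
222 32 0.4
228 37 -0.0
234 22 0.5
```

```bash
python3 - <<'E'
from h import *
c,sn=np.cos(np.radians(17.9)),np.sin(np.radians(17.9)); R=np.array([[c,sn],[-sn,c]]); g=np.array([.4417,.2132])
vv,uu=np.mgrid[:400,:640]
for n,m in (("top0",(uu>155)&(uu<225)&(vv>150)&(vv<240)),("w4",(uu>190)&(uu<430)&(vv<190)),("w3",(uu>200)&(uu<360)&(vv<110))):
    W=cloud(dict(np.load(n+".npz"))); mm=m&(W[...,2]>.022)&(W[...,2]<.034)
    P=(W[mm][:,:2]-g)@R.T*1000
    for sg in (1,-1):
        xs,ys=[],[]
        for a in range(55,195,8):
            q=P[(P[:,0]>=a)&(P[:,0]<a+8)&(P[:,1]*sg>27)]
            if len(q)>4: xs.append(a+4); ys.append(np.median(q[:,1]))
        if len(xs)>2: p=np.polyfit(xs,ys,1); print(n,sg,len(xs),"slope deg",np.degrees(p[0]).round(2),"y@82",np.polyval(p,82).round(1),"y@148",np.polyval(p,148).round(1))
E
```

```text
top0 1 18 slope deg 1.91 y@82 34.9 y@148 37.1
top0 -1 18 slope deg 1.87 y@82 -36.3 y@148 -34.1
w4 1 7 slope deg 1.78 y@82 36.3 y@148 38.4
w4 -1 7 slope deg 1.82 y@82 -34.3 y@148 -32.2
w3 1 9 slope deg 1.55 y@82 36.7 y@148 38.4
w3 -1 9 slope deg 2.41 y@82 -34.8 y@148 -32.1
```

Tray axis at 19.75°, ramp starting 180 mm ahead of the grip, so the push is 66 mm. Pushing slowly.

Request:
drive_tool(
  targets=[
    {"tx": 0.08, "ty": 0.026, "tz": -0.02, "wx": 0, "wy": 0, "wz": 0.004, "claw": -1},
    {"tx": 0.16, "ty": 0.052, "tz": 0, "wx": 0, "wy": 0, "wz": 0.004, "claw": -1},
    {"tx": 0.2, "ty": 0.065, "tz": 0, "wx": 0, "wy": 0, "wz": 0.004, "claw": -1},
    {"tx": 0.2, "ty": 0.065, "tz": 0, "wx": 0, "wy": 0, "wz": 0.004, "claw": -1},
    {"tx": 0.2, "ty": 0.065, "tz": 0, "wx": 0, "wy": 0, "wz": 0.004, "claw": -1},
    {"tx": 0.2, "ty": 0.065, "tz": 0, "wx": 0, "wy": 0, "wz": 0.004, "claw": -1},
    {"tx": 0.2, "ty": 0.065, "tz": 0, "wx": 0, "wy": 0, "wz": 0.004, "claw": -1},
    {"tx": 0.2, "ty": 0.065, "tz": 0, "wx": 0, "wy": 0, "wz": 0.003, "claw": -1},
  ],
  force=50,
)

```text
clock: 6.8
tool_pos: [0.4852, 0.2281, 0.0467]
eef_rot: [0.985, 0.171, -0.0, 0.0]
contact_force: [-4.3, -1.3, 6.6]
opening: 0.172
finger_force: 50.0
```

Request:
drive_tool(
  targets=[
    {"tx": 0.2, "ty": 0.065, "tz": 0, "wx": 0, "wy": 0, "wz": 0, "claw": -1},
    {"tx": 0.15, "ty": 0.049, "tz": 0, "wx": 0, "wy": 0, "wz": 0, "claw": -1},
    {"tx": 0.1, "ty": 0.033, "tz": 0, "wx": 0, "wy": 0, "wz": 0, "claw": -1},
    {"tx": 0.1, "ty": 0.033, "tz": 0, "wx": 0, "wy": 0, "wz": 0, "claw": -1},
    {"tx": 0.1, "ty": 0.033, "tz": 0, "wx": 0, "wy": 0, "wz": 0, "claw": -1},
    {"tx": 0, "ty": 0, "tz": 0, "wx": 0, "wy": 0, "wz": 0, "claw": -1},
    {"tx": 0, "ty": 0, "tz": 0, "wx": 0, "wy": 0, "wz": 0, "claw": -1},
    {"tx": 0, "ty": 0, "tz": 0, "wx": 0, "wy": 0, "wz": 0, "claw": -1},
  ],
)

```text
clock: 7.6
tool_pos: [0.5048, 0.2346, 0.0467]
eef_rot: [0.985, 0.171, -0.0, 0.0]
contact_force: [-2.2, -0.7, 5.1]
opening: 0.17
finger_force: 50.0
```

```bash
python3 - <<'E'
from h import *
st=r.get_state(); print(st["tool_pos"],st["q"].round(2),st["contact_force"])
s=snap("top"); cv2.imwrite("pics/t2.png",cv2.resize(s["image"][140:260,140:240],None,fx=4,fy=4,interpolation=2)); w=snap("wrist")
a=cv2.imread("pics/t2.png"); b=cv2.resize(w["image"][:240,160:480],(394,480//2+55)); k=np.zeros((480,800,3),np.uint8); k[:,:400]=a; k[:295,403:797]=b; cv2.imwrite("pics/t2.png",k)
E
```

```text
[0.50484499 0.23459523 0.04673789] [-0.46  0.91 -0.1   1.9   0.24  0.34 -1.98] [-2.22873835 -0.73703105  5.10670497]
```

View pics/t2.png

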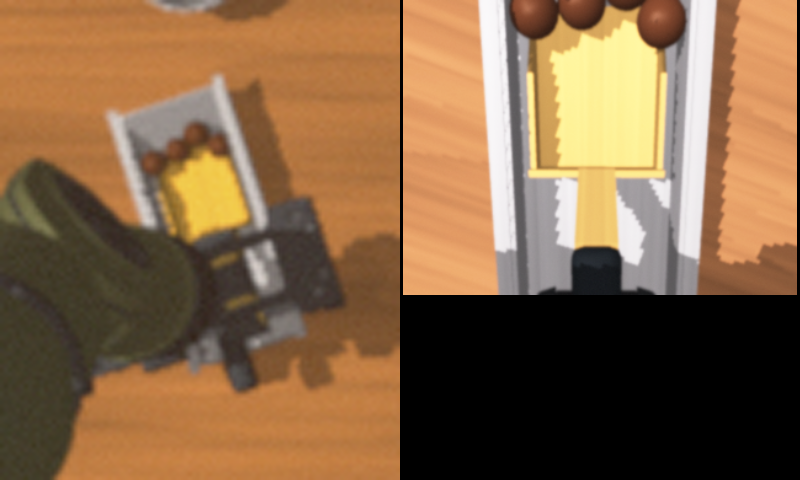

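Four pills line up across the nose at the ramp: the middle two are over the pan's floor and the outer two at its corners. Now sweep up the ramp with the nose tilting up.

Request:
drive_tool(
  targets=[
    {"tx": 0.055, "ty": 0.02, "tz": 0, "wx": 0.0085, "wy": -0.0235, "wz": 0, "claw": -1},
    {"tx": 0.055, "ty": 0.02, "tz": 0, "wx": 0.0085, "wy": -0.0235, "wz": 0, "claw": -1},
    {"tx": 0.055, "ty": 0.02, "tz": 0, "wx": 0.0085, "wy": -0.0235, "wz": 0, "claw": -1},
    {"tx": 0.055, "ty": 0.02, "tz": 0, "wx": 0.0085, "wy": -0.0235, "wz": 0, "claw": -1},
    {"tx": 0.055, "ty": 0.02, "tz": 0, "wx": 0.0085, "wy": -0.0235, "wz": 0, "claw": -1},
    {"tx": 0.055, "ty": 0.02, "tz": 0, "wx": 0.0085, "wy": -0.0235, "wz": 0, "claw": -1},
    {"tx": 0.055, "ty": 0.02, "tz": 0, "wx": 0.0085, "wy": -0.0235, "wz": 0, "claw": -1},
    {"tx": 0.055, "ty": 0.02, "tz": 0, "wx": 0.0085, "wy": -0.0235, "wz": 0, "claw": -1},
  ],
)

```text
clock: 8.5
tool_pos: [0.521, 0.2408, 0.0497]
eef_rot: [0.981, 0.17, 0.091, -0.015]
contact_force: [-1.1, -0.3, -0.5]
opening: 0.169
finger_force: 50.0
```

```bash
python3 - <<'E'
from h import *
st=r.get_state(); print(st["tool_pos"],st["eef_rot"].round(3),st["q"].round(2),st["contact_force"].round(1))
w=snap("wrist"); np.savez("w5.npz",**w); im=w["image"]; hsv=cv2.cvtColor(im,cv2.COLOR_BGR2HSV)
m=(im.max(2)<130)&(im[...,2].astype(int)-im[...,0]>28)&(np.mgrid[:400,:640][0]<230)
m=cv2.erode(m.astype(np.uint8),np.ones((5,5)))
n,l,S,c=cv2.connectedComponentsWithStats(m); W=cloud(w)
for i in range(1,n):
    if S[i,4]>60: print(S[i],c[i].round(0),np.nanmedian(W[l==i],0).round(3))
cv2.imwrite("pics/w5.png",im[:260])
E
```

```text
[0.52104903 0.24083498 0.04967718] [ 0.981  0.17   0.091 -0.015] [-0.54  0.9   0.01  2.03  0.72  0.04 -2.48] [-1.1 -0.3 -0.5]
[363   0  34  21 380] [380.  11.] [0.634 0.251 0.042]
[266   3  33  35 469] [286.  25.] [0.614 0.289 0.042]
[325  16  31  29 361] [343.  34.] [0.619 0.263 0.041]
[295  52  29  27 292] [313.  68.] [0.601 0.271 0.039]
```

Three pills sit inside the pan (85–104 mm ahead of the TCP, within ±14 mm laterally, tops at the right height); the fourth is at the side on the ramp. Lifting gently.

Request:
drive_tool(
  targets=[
    {"tx": 0, "ty": 0, "tz": 0.1, "wx": 0, "wy": 0, "wz": 0, "claw": -1},
    {"tx": 0, "ty": 0, "tz": 0.2, "wx": 0, "wy": 0, "wz": 0, "claw": -1},
    {"tx": 0, "ty": 0, "tz": 0.3, "wx": 0, "wy": 0, "wz": 0, "claw": -1},
    {"tx": 0, "ty": 0, "tz": 0.5, "wx": 0, "wy": 0, "wz": 0, "claw": -1},
    {"tx": 0, "ty": 0, "tz": 0.7, "wx": 0, "wy": 0, "wz": 0, "claw": -1},
    {"tx": 0, "ty": 0, "tz": 0.8, "wx": 0, "wy": 0, "wz": 0, "claw": -1},
    {"tx": 0, "ty": 0, "tz": 0.7, "wx": 0, "wy": 0, "wz": 0, "claw": -1},
    {"tx": 0, "ty": 0, "tz": 0.5, "wx": 0, "wy": 0, "wz": 0, "claw": -1},
  ],
)

```text
clock: 9.35
tool_pos: [0.5216, 0.2407, 0.1667]
eef_rot: [0.981, 0.17, 0.092, -0.016]
contact_force: [0.5, 0.8, -1.9]
opening: 0.173
finger_force: 50.0
```

```bash
python3 - <<'E'
from h import *
st=r.get_state(); print(st["tool_pos"],st["eef_rot"].round(3),st["q"].round(2),st["contact_force"].round(1))
w=snap("wrist"); np.savez("w6.npz",**w); cv2.imwrite("pics/w6.png",w["image"][:260])
E
```

```text
[0.52159361 0.24068596 0.16671146] [ 0.981  0.17   0.092 -0.016] [-0.36  0.69 -0.28  1.97  0.62  0.38 -2.36] [ 0.5  0.8 -1.9]
```

View pics/w6.png

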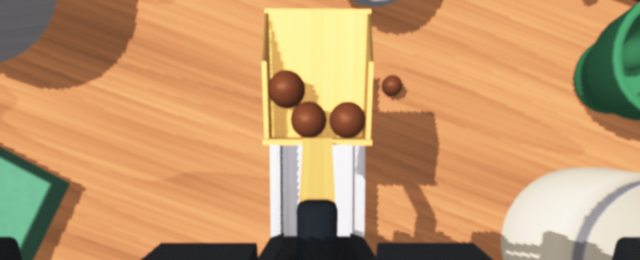

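Three pills are in the pan at the back wall; the fourth (392,86) popped out of the tray onto the table. Checking where it is and whether it rolls.

```bash
python3 - <<'E'
from h import *
def pill(w):
    im=w["image"]; m=((im.max(2)<150)&(im[...,2].astype(int)-im[...,0]>20)).astype(np.uint8)
    m[:, :376]=0; m[:,425:]=0; m[:55]=0; m[130:]=0
    hs=cv2.cvtColor(im,cv2.COLOR_BGR2HSV)
    W=cloud(w); m&=(W[...,2]>.006).astype(np.uint8)
    v,u=np.nonzero(m); print(len(u), u.mean(),v.mean(), world(w,u.mean(),v.mean(),.009).round(4), np.nanmax(W[v,u,2]))
pill(dict(np.load("w6.npz")))
for i in range(2): w=snap("wrist"); pill(w); print(r.get_state()["clock"])
E
```

```text
275 391.8509090909091 86.48 [0.6536 0.2164 0.009 ] 0.019288785021277788
264 391.3484848484849 89.1590909090909 [0.6535 0.2164 0.009 ] 0.019335177647487822
9.45
267 391.72659176029964 88.66292134831461 [0.6533 0.2164 0.009 ] 0.019189520142692207
9.5
```

It rests still at (0.653, 0.216) on the table; two are enough, so I leave it. Carrying three pills to the mill.

Request:
drive_tool(
  targets=[
    {"tx": -0.15, "ty": -0.3, "tz": 0.37, "wx": 0, "wy": 0, "wz": 0, "claw": -1},
    {"tx": -0.15, "ty": -0.6, "tz": 0.37, "wx": 0, "wy": 0, "wz": 0, "claw": -1},
    {"tx": -0.15, "ty": -0.7, "tz": 0.37, "wx": 0, "wy": 0, "wz": 0, "claw": -1},
    {"tx": -0.15, "ty": -0.7, "tz": 0.1, "wx": 0, "wy": 0, "wz": 0, "claw": -1},
    {"tx": -0.15, "ty": -0.7, "tz": 0, "wx": 0, "wy": 0, "wz": 0, "claw": -1},
    {"tx": -0.15, "ty": -0.7, "tz": 0, "wx": 0, "wy": 0, "wz": 0, "claw": -1},
    {"tx": -0.15, "ty": -0.7, "tz": 0, "wx": 0, "wy": 0, "wz": 0, "claw": -1},
    {"tx": -0.15, "ty": -0.7, "tz": 0, "wx": 0, "wy": 0, "wz": 0, "claw": -1},
  ],
)

```text
clock: 10.3
tool_pos: [0.4838, 0.0859, 0.2002]
eef_rot: [0.981, 0.17, 0.09, -0.015]
contact_force: [0.3, -0.1, -1.4]
opening: 0.17
finger_force: 50.0
```

Request:
drive_tool(
  targets=[
    {"tx": -0.11, "ty": -0.7, "tz": 0, "wx": -0.0035, "wy": 0.0098, "wz": 0, "claw": -1},
    {"tx": -0.11, "ty": -0.7, "tz": 0, "wx": -0.0035, "wy": 0.0098, "wz": 0, "claw": -1},
    {"tx": -0.11, "ty": -0.7, "tz": 0, "wx": -0.0035, "wy": 0.0098, "wz": 0, "claw": -1},
    {"tx": -0.11, "ty": -0.7, "tz": 0, "wx": -0.0035, "wy": 0.0098, "wz": 0, "claw": -1},
    {"tx": -0.11, "ty": -0.5, "tz": 0, "wx": -0.0035, "wy": 0.0098, "wz": 0, "claw": -1},
    {"tx": -0.11, "ty": -0.4, "tz": 0, "wx": -0.0035, "wy": 0.0098, "wz": 0, "claw": -1},
    {"tx": -0.11, "ty": -0.2, "tz": 0, "wx": -0.0035, "wy": 0.0098, "wz": 0, "claw": -1},
    {"tx": -0.11, "ty": -0.1, "tz": 0, "wx": -0.0035, "wy": 0.0098, "wz": 0, "claw": -1},
  ],
)

```text
clock: 11.1
tool_pos: [0.4578, -0.0332, 0.2004]
eef_rot: [0.984, 0.17, 0.048, -0.008]
contact_force: [-0.5, 0.2, -1.6]
opening: 0.169
finger_force: 50.0
```

```bash
cat >> h.py <<'E'
from scipy.spatial.transform import Rotation as Ro
def scoop():
    st=r.get_state(); M=Ro.from_quat(st["eef_rot"]).as_matrix()
    x=M[:,0]; z=-M[:,2]; t=st["tool_pos"]
    print("t",round(float(st["clock"]),2),"tcp",t.round(4),"q",st["q"].round(2),"F",st["contact_force"].round(1))
    print("nose",(t+.114*x-.044*z).round(4),"pan",(t+.082*x-.044*z).round(4),"yaw",np.degrees(np.arctan2(x[1],x[0])).round(2),"pitch",np.degrees(np.arcsin(x[2])).round(1),"roll z-y",np.degrees(np.arcsin(M[2,1])).round(1))
E
python3 - <<'E'
from h import *
scoop(); w=snap("wrist"); np.savez("w7.npz",**w); cv2.imwrite("pics/w7.png",w["image"][:260])
E
```

```text
t 11.1 tcp [ 0.4578 -0.0332  0.2004] q [ 0.32  0.57 -0.5   2.17  0.59  0.43 -1.87] F [-0.5  0.2 -1.6]
nose [0.5687 0.0062 0.1676] pan [ 0.5387 -0.0045  0.1645] yaw 19.61 pitch 5.5 roll z-y 0.1
```

View pics/w7.png

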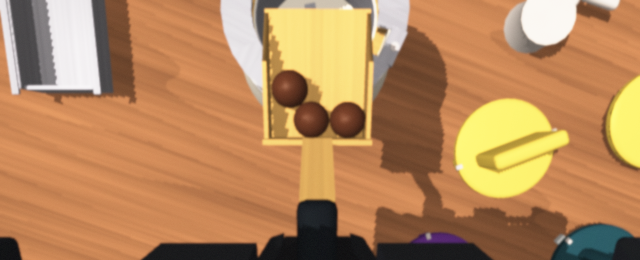

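Three pills still in the pan, nose over the mouth (13 mm short of its centre). Pouring.

Request:
drive_tool(
  targets=[
    {"tx": 0.2, "ty": 0.071, "tz": 0.17, "wx": -0.0285, "wy": 0.0794, "wz": 0, "claw": -1},
    {"tx": 0.2, "ty": 0.071, "tz": 0.17, "wx": -0.0285, "wy": 0.0794, "wz": 0, "claw": -1},
    {"tx": 0.2, "ty": 0.071, "tz": 0.17, "wx": -0.0285, "wy": 0.0794, "wz": 0, "claw": -1},
    {"tx": 0.2, "ty": 0.071, "tz": 0.17, "wx": -0.0285, "wy": 0.0794, "wz": 0, "claw": -1},
    {"tx": 0.2, "ty": 0.071, "tz": 0.17, "wx": -0.0285, "wy": 0.0794, "wz": 0, "claw": -1},
    {"tx": 0.2, "ty": 0.071, "tz": 0.17, "wx": -0.0285, "wy": 0.0794, "wz": 0, "claw": -1},
    {"tx": 0.2, "ty": 0.071, "tz": 0.17, "wx": -0.0285, "wy": 0.0794, "wz": 0, "claw": -1},
    {"tx": 0.2, "ty": 0.071, "tz": 0.17, "wx": -0.0285, "wy": 0.0794, "wz": 0, "claw": -1},
  ],
)

```text
clock: 11.95
tool_pos: [0.5073, -0.0141, 0.2416]
eef_rot: [0.94, 0.164, -0.296, 0.052]
contact_force: [0.7, -0.1, -0.7]
opening: 0.171
finger_force: 50.0
```

Request:
drive_tool(
  targets=[
    {"tx": 0, "ty": 0, "tz": 0, "wx": 0, "wy": 0, "wz": 0, "claw": -1},
    {"tx": 0, "ty": 0, "tz": 0, "wx": 0, "wy": 0, "wz": 0, "claw": -1},
    {"tx": 0, "ty": 0, "tz": 0, "wx": 0, "wy": 0, "wz": 0, "claw": -1},
    {"tx": 0, "ty": 0, "tz": 0, "wx": 0, "wy": 0, "wz": 0, "claw": -1},
    {"tx": 0, "ty": 0, "tz": 0, "wx": 0, "wy": 0, "wz": 0, "claw": -1},
    {"tx": 0, "ty": 0, "tz": 0.3, "wx": 0, "wy": 0, "wz": 0, "claw": -1},
    {"tx": 0, "ty": 0, "tz": 0.3, "wx": 0, "wy": 0, "wz": 0, "claw": -1},
    {"tx": 0, "ty": 0, "tz": 0.3, "wx": 0, "wy": 0, "wz": 0, "claw": -1},
  ],
)

```text
clock: 12.75
tool_pos: [0.5069, -0.0153, 0.2695]
eef_rot: [0.94, 0.163, -0.294, 0.052]
contact_force: [-0.3, 0.1, -1.9]
opening: 0.17
finger_force: 50.0
```

```bash
python3 - <<'E'
from h import *
scoop(); w=snap("wrist"); t=snap("top")
a=cv2.resize(t["image"][110:250,160:340],(480,373)); b=w["image"][:240,180:500]; k=np.zeros((373,800,3),np.uint8); k[:,:480]=a; k[:240,480:]=b; cv2.imwrite("pics/p1.png",k)
E
```

```text
t 12.75 tcp [ 0.5069 -0.0153  0.2695] q [ 0.11  0.84 -0.49  1.41  0.35  1.61 -1.69] F [-0.3  0.1 -1.9]
nose [0.5714 0.0076 0.1683] pan [ 0.5467 -0.0013  0.1866] yaw 19.65 pitch -34.8 roll z-y 0.1
```

View pics/p1.png

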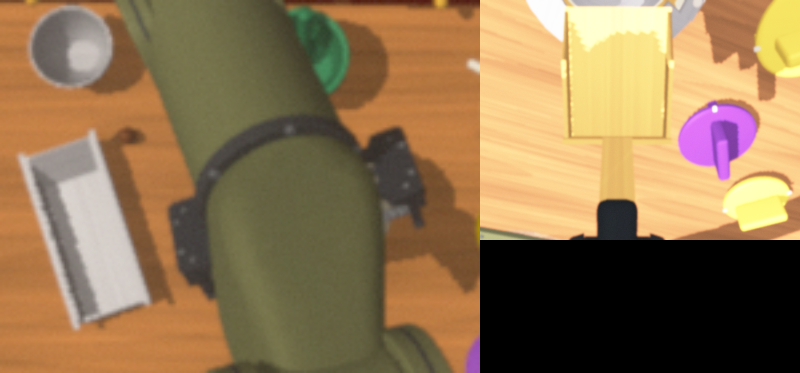

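Pan is empty; the tray and mill surroundings are clear. Levelling and setting the scoop down on the free table between tray and mill.

Request:
drive_tool(
  targets=[
    {"tx": -0.36, "ty": 0.48, "tz": 0, "wx": 0.0245, "wy": -0.0683, "wz": 0, "claw": -1},
    {"tx": -0.36, "ty": 0.48, "tz": 0, "wx": 0.0245, "wy": -0.0683, "wz": 0, "claw": -1},
    {"tx": -0.36, "ty": 0.48, "tz": 0, "wx": 0.0245, "wy": -0.0683, "wz": 0, "claw": -1},
    {"tx": -0.36, "ty": 0.48, "tz": 0, "wx": 0.0245, "wy": -0.0683, "wz": 0, "claw": -1},
    {"tx": -0.36, "ty": 0.48, "tz": 0, "wx": 0.0245, "wy": -0.0683, "wz": 0, "claw": -1},
    {"tx": -0.36, "ty": 0.48, "tz": 0, "wx": 0.0245, "wy": -0.0683, "wz": 0, "claw": -1},
    {"tx": -0.36, "ty": 0.48, "tz": 0, "wx": 0.0245, "wy": -0.0683, "wz": 0, "claw": -1},
    {"tx": -0.36, "ty": 0.48, "tz": 0, "wx": 0.0245, "wy": -0.0683, "wz": 0, "claw": -1},
  ],
)

```text
clock: 13.65
tool_pos: [0.4198, 0.1003, 0.2687]
eef_rot: [0.985, 0.171, 0.002, 0.0]
contact_force: [0.6, 0.0, -1.6]
opening: 0.166
finger_force: 50.0
```

Request:
drive_tool(
  targets=[
    {"tx": 0, "ty": 0, "tz": -0.6, "wx": 0, "wy": 0, "wz": -0.02, "claw": -1},
    {"tx": 0, "ty": 0, "tz": -0.6, "wx": 0, "wy": 0, "wz": -0.02, "claw": -1},
    {"tx": 0, "ty": 0, "tz": -0.6, "wx": 0, "wy": 0, "wz": -0.02, "claw": -1},
    {"tx": 0, "ty": 0, "tz": -0.6, "wx": 0, "wy": 0, "wz": -0.02, "claw": -1},
    {"tx": 0, "ty": 0, "tz": -0.6, "wx": 0, "wy": 0, "wz": -0.02, "claw": -1},
    {"tx": 0, "ty": 0, "tz": -0.6, "wx": 0, "wy": 0, "wz": -0.02, "claw": -1},
    {"tx": 0, "ty": 0, "tz": -0.6, "wx": 0, "wy": 0, "wz": -0.02, "claw": -1},
    {"tx": 0, "ty": 0, "tz": -0.4, "wx": 0, "wy": 0, "wz": -0.02, "claw": -1},
  ],
)

```text
clock: 14.45
tool_pos: [0.4201, 0.0998, 0.1295]
eef_rot: [0.996, 0.087, -0.001, 0.001]
contact_force: [-0.1, -0.2, -0.6]
opening: 0.174
finger_force: 50.0
```

```bash
python3 - <<'E'
from h import *
scoop(); w=snap("wrist"); W=cloud(w); im=w["image"]; hs=cv2.cvtColor(im,cv2.COLOR_BGR2HSV)
st=r.get_state(); M=Ro.from_quat(st["eef_rot"]).as_matrix(); L=(W-st["tool_pos"])@M  # tool coords: x fwd, z down
b=(hs[...,0]>15)&(hs[...,0]<32)&(hs[...,1]>110)&(L[...,0]>.045)&(L[...,0]<.125)&(abs(L[...,1])<.03)&(abs(L[...,2]-.042)<.02)
p=L[b]; f=p[(abs(p[:,1])<.018)&(p[:,0]>.058)&(p[:,0]<.11)]; A=np.c_[f[:,:2],np.ones(len(f))]
print("pan floor pitch/roll in tool (deg)",np.degrees(np.linalg.lstsq(A,f[:,2],rcond=None)[0][:2]).round(2),"depth@82",np.median(f[:,2]).round(4),len(f))
E
```

```text
t 14.45 tcp [0.4201 0.0998 0.1295] q [-0.17  0.69 -0.27  2.23  0.64  0.3  -2.39] F [-0.1 -0.2 -0.6]
nose [0.5324 0.1196 0.0854] pan [0.5008 0.114  0.0854] yaw 10.04 pitch -0.1 roll z-y 0.1
pan floor pitch/roll in tool (deg) [ 0.4  -0.03] depth@82 0.0414 2701
```

Request:
drive_tool(
  targets=[
    {"tx": 0, "ty": 0, "tz": -0.5, "wx": 0, "wy": 0, "wz": 0, "claw": -1},
    {"tx": 0, "ty": 0, "tz": -0.5, "wx": 0, "wy": 0, "wz": 0, "claw": -1},
    {"tx": 0, "ty": 0, "tz": -0.5, "wx": 0, "wy": 0, "wz": 0, "claw": -1},
    {"tx": 0, "ty": 0, "tz": -0.4, "wx": 0, "wy": 0, "wz": 0, "claw": -1},
    {"tx": 0, "ty": 0, "tz": -0.4, "wx": 0, "wy": 0, "wz": 0, "claw": -1},
    {"tx": 0, "ty": 0, "tz": -0.3, "wx": 0, "wy": 0, "wz": 0, "claw": -1},
    {"tx": 0, "ty": 0, "tz": -0.1, "wx": 0, "wy": 0, "wz": 0, "claw": -1},
    {"tx": 0, "ty": 0, "tz": -0.05, "wx": 0, "wy": 0, "wz": 0, "claw": -1},
  ],
)

```text
clock: 15.3
tool_pos: [0.4236, 0.1006, 0.0505]
eef_rot: [0.996, 0.086, -0.002, 0.001]
contact_force: [0.0, -0.2, -0.1]
opening: 0.173
finger_force: 50.0
```

```bash
python3 - <<'E'
from h import *
scoop()
E
```

```text
t 15.3 tcp [0.4236 0.1006 0.0505] q [-0.31  0.86 -0.05  2.26  0.92  0.04 -2.65] F [ 0.  -0.2 -0.1]
nose [0.5357 0.12   0.0059] pan [0.5042 0.1146 0.0061] yaw 9.86 pitch -0.3 roll z-y 0.1
```

Wrist joints 6 and 7 are at their limits; shifting outwards 20 mm and turning the yaw back, then lowering the last 6 mm.

Request:
drive_tool(
  targets=[
    {"tx": 0.2, "ty": 0, "tz": 0.05, "wx": 0, "wy": 0, "wz": 0.035, "claw": -1},
    {"tx": 0.2, "ty": 0, "tz": 0, "wx": 0, "wy": 0, "wz": 0.035, "claw": -1},
    {"tx": 0.2, "ty": 0, "tz": 0, "wx": 0, "wy": 0, "wz": 0.035, "claw": -1},
    {"tx": 0.2, "ty": 0, "tz": 0, "wx": 0, "wy": 0, "wz": 0.035, "claw": -1},
    {"tx": 0, "ty": 0, "tz": -0.06, "wx": 0, "wy": 0, "wz": 0, "claw": -1},
    {"tx": 0, "ty": 0, "tz": -0.06, "wx": 0, "wy": 0, "wz": 0, "claw": -1},
    {"tx": 0, "ty": 0, "tz": -0.06, "wx": 0, "wy": 0, "wz": 0, "claw": -1},
    {"tx": 0, "ty": 0, "tz": -0.06, "wx": 0, "wy": 0, "wz": 0, "claw": -1},
  ],
)

```text
clock: 16.1
tool_pos: [0.4466, 0.1004, 0.0445]
eef_rot: [0.987, 0.16, -0.003, 0.001]
contact_force: [-0.2, -1.0, -0.5]
opening: 0.171
finger_force: 50.0
```

```bash
python3 - <<'E'
from h import *
scoop()
E
```

```text
t 16.1 tcp [0.4466 0.1004 0.0445] q [-0.22  0.88 -0.16  2.19  0.97  0.15 -2.54] F [-0.2 -1.  -0.5]
nose [ 5.545e-01  1.363e-01 -2.000e-04] pan [0.5242 0.1262 0.    ] yaw 18.44 pitch -0.4 roll z-y 0.1
```

Request:
drive_tool(
  targets=[
    {"tx": 0, "ty": 0, "tz": -0.02, "wx": 0, "wy": 0, "wz": 0, "claw": -1},
    {"tx": 0, "ty": 0, "tz": -0.02, "wx": 0, "wy": 0, "wz": 0, "claw": -1},
    {"tx": 0, "ty": 0, "tz": 0, "wx": 0, "wy": 0, "wz": 0, "claw": -1},
    {"tx": 0, "ty": 0, "tz": 0, "wx": 0, "wy": 0, "wz": 0, "claw": -0.5},
    {"tx": 0, "ty": 0, "tz": 0, "wx": 0, "wy": 0, "wz": 0, "claw": 0},
    {"tx": 0, "ty": 0, "tz": 0, "wx": 0, "wy": 0, "wz": 0, "claw": 0.5},
    {"tx": 0, "ty": 0, "tz": 0, "wx": 0, "wy": 0, "wz": 0, "claw": 1},
    {"tx": 0, "ty": 0, "tz": 0, "wx": 0, "wy": 0, "wz": 0, "claw": 1},
  ],
)

```text
clock: 16.9
tool_pos: [0.4472, 0.1005, 0.0434]
eef_rot: [0.987, 0.16, -0.003, 0.001]
contact_force: [0.5, 0.0, -0.2]
opening: 0.589
finger_force: 0.0
```

Request:
drive_tool(
  targets=[
    {"tx": 0, "ty": 0, "tz": 0.1, "wx": 0, "wy": 0, "wz": 0, "claw": 1},
    {"tx": 0, "ty": 0, "tz": 0.4, "wx": 0, "wy": 0, "wz": 0, "claw": 1},
    {"tx": 0, "ty": 0, "tz": 1, "wx": 0, "wy": 0, "wz": 0, "claw": 1},
    {"tx": 0, "ty": 0, "tz": 1, "wx": 0, "wy": 0, "wz": 0, "claw": 1},
    {"tx": 0, "ty": 0, "tz": 1, "wx": 0, "wy": 0, "wz": 0, "claw": 1},
    {"tx": 0, "ty": 0, "tz": 1, "wx": 0, "wy": 0, "wz": 0, "claw": 1},
    {"tx": 0, "ty": 0, "tz": 1, "wx": 0, "wy": 0, "wz": 0, "claw": 1},
    {"tx": 0, "ty": 0, "tz": 1, "wx": 0, "wy": 0, "wz": 0, "claw": 1},
  ],
)

```text
clock: 17.7
tool_pos: [0.4465, 0.1, 0.2399]
eef_rot: [0.987, 0.16, -0.003, 0.001]
contact_force: [0.2, 0.4, -0.4]
opening: 0.999
finger_force: 0.0
```

Request:
drive_tool(
  targets=[
    {"tx": 0, "ty": -1, "tz": 0.3, "wx": 0, "wy": 0, "wz": 0.1, "claw": 1},
    {"tx": 0, "ty": -1, "tz": 0.3, "wx": 0, "wy": 0, "wz": 0.1, "claw": 1},
    {"tx": 0, "ty": -1, "tz": 0, "wx": 0, "wy": 0, "wz": 0.1, "claw": 1},
    {"tx": 0, "ty": -1, "tz": 0, "wx": 0, "wy": 0, "wz": 0.1, "claw": 1},
    {"tx": 0, "ty": -1, "tz": 0, "wx": 0, "wy": 0, "wz": 0.1, "claw": 1},
    {"tx": 0, "ty": -1, "tz": 0, "wx": 0, "wy": 0, "wz": 0.1, "claw": 1},
    {"tx": 0, "ty": -1, "tz": 0, "wx": 0, "wy": 0, "wz": 0.1, "claw": 1},
    {"tx": 0, "ty": -1, "tz": 0, "wx": 0, "wy": 0, "wz": 0.05, "claw": 1},
  ],
)

```text
clock: 18.5
tool_pos: [0.4464, -0.1411, 0.2565]
eef_rot: [0.85, 0.527, -0.002, 0.002]
contact_force: [0.8, -0.4, -0.4]
opening: 1.005
finger_force: 0.0
```

```bash
python3 - <<'E'
from h import *
scoop(); t=snap("top"); np.savez("top1.npz",**t); w=snap("wrist"); np.savez("w8.npz",**w)
W=cloud(t); Z=W[...,2]; im=t["image"]; hs=cv2.cvtColor(im,cv2.COLOR_BGR2HSV); vv,uu=np.mgrid[:400,:640]
b=im.astype(int); red=(b[...,2]-b[...,0])
# pills in bore: dark brown
d=(hs[...,0]<12)|(hs[...,0]>172)
m=d&(b.max(2)<120)&(hs[...,1]>90)&(((uu-283)**2+(vv-187)**2)<16**2)
n,l,S,c=cv2.connectedComponentsWithStats(m.astype(np.uint8)); print("bore",[(S[i].tolist(),c[i].round(0).tolist()) for i in range(1,n) if S[i,4]>3])
bb=(hs[...,0]>18)&(hs[...,0]<30)&(hs[...,1]>140)&(uu>200)&(uu<255)&(vv>180)&(vv<260)
comp(t,bb,.004,"brass",20)
comp(t,(Z>.048)&(Z<.07)&(uu>195)&(uu<260)&(vv>190)&(vv<275),.062,"handle",30)
g=(uu>385)&(uu<432)&(vv>205)&(vv<247); comp(t,g&(Z>.015),.022,"cap",100); comp(t,g&(Z>.045),.062,"wing",50)
E
```

```text
t 18.5 tcp [ 0.4464 -0.1411  0.2565] q [ 0.81  0.62 -0.97  1.99  0.67  0.89 -0.99] F [ 0.8 -0.4 -0.4]
nose [ 0.4969 -0.0392  0.2118] pan [ 0.4827 -0.0679  0.212 ] yaw 63.66 pitch -0.4 roll z-y 0.1
bore [([276, 173, 2, 3, 4], [277.0, 174.0]), ([280, 172, 4, 3, 6], [282.0, 173.0]), ([271, 176, 4, 2, 5], [273.0, 177.0])]
brass 436 pix [240. 210.] mean [0.5222 0.1255] rectc [517.8 124.3] [75.3 52. ] axis deg 13.2
handle 243 pix [247. 242.] mean [0.4362 0.0946] rectc [437.7  95.2] [98.8 16.8] axis deg 18.3
cap 964 pix [408. 225.] mean [ 0.4858 -0.3278] rectc [ 485.2 -328.1] [91.2 91.1] axis deg 80.0
wing 144 pix [410. 225.] mean [ 0.4857 -0.327 ] rectc [ 485.7 -326.6] [65.2 15. ] axis deg 68.8
```

```bash
python3 - <<'E'
from h import *
c0=np.array([.5815,.0115])
for n in ("w8","top1","top0","w7"):
    w=dict(np.load(n+".npz")); W=cloud(w); im=w["image"].astype(int); d=np.hypot(*(W[...,:2]-c0).transpose(2,0,1))
    m=(d<.037)&(W[...,2]>.055)&(W[...,2]<.118); br=m&(im[...,2]-im[...,0]>25)&(im.max(2)<140)
    print(n,m.sum(),br.sum(),[np.median(im[m],0).round() if m.any() else 0])
    k,l,S,c=cv2.connectedComponentsWithStats(br.astype(np.uint8))
    for i in range(1,k):
        if S[i,4]>6: print("  ",S[i].tolist(),np.nanmedian(W[l==i],0).round(3),np.nanpercentile(W[l==i][:,2],95).round(3),np.median(im[l==i],0))
    if n=="w8":
        ring=(d>.035)&(d<.06)&(abs(W[...,2]-.13)<.006); P=W[ring]; print("collar px",ring.sum())
E
```

```text
w8 0 0 [0]
collar px 0
top1 606 111 [array([140., 163., 175.])]
   [268, 172, 18, 11, 110] [0.606 0.022 0.084] 0.095 [46.  64.  89.5]
top0 598 4 [array([133., 155., 167.])]
w7 904 6 [array([171., 193., 205.])]
```

The cluster of brown in the bore (110 px, about three balls, tops at 84–95 mm) was not there before: the pills are in the mill. Now to the lid.

Request:
drive_tool(
  targets=[
    {"tx": 0.158, "ty": -0.78, "tz": -0.4, "wx": 0.003, "wy": -0.0015, "wz": 0.01, "claw": 1},
    {"tx": 0.158, "ty": -0.78, "tz": -0.4, "wx": 0.003, "wy": -0.0015, "wz": 0.01, "claw": 1},
    {"tx": 0.158, "ty": -0.78, "tz": -0.4, "wx": 0, "wy": 0, "wz": 0.01, "claw": 1},
    {"tx": 0.158, "ty": -0.78, "tz": -0.4, "wx": 0, "wy": 0, "wz": 0.01, "claw": 1},
    {"tx": 0.158, "ty": -0.78, "tz": -0.4, "wx": 0, "wy": 0, "wz": 0.01, "claw": 1},
    {"tx": 0.158, "ty": -0.78, "tz": -0.4, "wx": 0, "wy": 0, "wz": 0.01, "claw": 1},
    {"tx": 0.158, "ty": -0.78, "tz": -0.4, "wx": 0, "wy": 0, "wz": 0.01, "claw": 1},
    {"tx": 0.158, "ty": -0.78, "tz": -0.4, "wx": 0, "wy": 0, "wz": 0.01, "claw": 1},
  ],
)

```text
clock: 19.4
tool_pos: [0.4852, -0.3269, 0.1602]
eef_rot: [0.827, 0.562, 0.001, 0.0]
contact_force: [-1.0, 0.0, -0.7]
opening: 0.998
finger_force: 0.0
```

```bash
python3 - <<'E'
from h import *
scoop(); w=snap("wrist"); np.savez("w9.npz",**w); W=cloud(w); im=w["image"]; hs=cv2.cvtColor(im,cv2.COLOR_BGR2HSV)
Z=W[...,2]; d=np.hypot(W[...,0]-.4845,W[...,1]+.328)
m=(d<.06)&(Z>.014); print(m.sum()); 
if m.sum()>50: comp(w,m&(Z<.03),.022,"cap",40); comp(w,m&(Z>.054),.062,"wing",40); print(np.where(m)[0].min(),np.where(m)[0].max())
E
```

```text
t 19.4 tcp [ 0.4852 -0.3269  0.1602] q [ 0.99  0.89 -0.88  1.75  0.85  0.92 -0.63] F [-1.   0.  -0.7]
nose [ 0.5274 -0.2209  0.1163] pan [ 0.5156 -0.2507  0.1163] yaw 68.33 pitch 0.1 roll z-y 0.1
71176
cap 7608 pix [316. 187.] mean [ 0.485  -0.3246] rectc [ 483.7 -327.7] [92.8 92.3] axis deg 158.5
wing 1531 pix [316. 201.] mean [ 0.4845 -0.3259] rectc [ 484.  -327.2] [63.  13.7] axis deg 68.4
wing 61914 pix [324. 335.] mean [ 0.4478 -0.4352] rectc [ 449.8 -420.9] [152.6 552.9] axis deg 158.5
133 399
```

Lid confirmed from near at (0.4839, −0.3274), wing axis 68.4°. Descending and gripping.

Request:
drive_tool(
  targets=[
    {"tx": -0.04, "ty": -0.02, "tz": -0.7, "wx": 0, "wy": 0, "wz": 0, "claw": 1},
    {"tx": 0, "ty": 0, "tz": -0.7, "wx": 0, "wy": 0, "wz": 0, "claw": 1},
    {"tx": 0, "ty": 0, "tz": -0.7, "wx": 0, "wy": 0, "wz": 0, "claw": 1},
    {"tx": 0, "ty": 0, "tz": -0.7, "wx": 0, "wy": 0, "wz": 0, "claw": 1},
    {"tx": 0, "ty": 0, "tz": -0.6, "wx": 0, "wy": 0, "wz": 0, "claw": 0.6},
    {"tx": 0, "ty": 0, "tz": -0.4, "wx": 0, "wy": 0, "wz": 0, "claw": 0.3},
    {"tx": 0, "ty": 0, "tz": -0.2, "wx": 0, "wy": 0, "wz": 0, "claw": 0},
    {"tx": 0, "ty": 0, "tz": -0.04, "wx": 0, "wy": 0, "wz": 0, "claw": -0.3},
  ],
)

```text
clock: 20.25
tool_pos: [0.4838, -0.327, 0.039]
eef_rot: [0.828, 0.561, 0.001, 0.0]
contact_force: [0.1, 0.3, -0.6]
opening: 0.66
finger_force: 0.0
```

Request:
drive_tool(
  targets=[
    {"tx": 0, "ty": 0, "tz": 0, "wx": 0, "wy": 0, "wz": 0, "claw": -0.6},
    {"tx": 0, "ty": 0, "tz": 0, "wx": 0, "wy": 0, "wz": 0, "claw": -1},
    {"tx": 0, "ty": 0, "tz": 0, "wx": 0, "wy": 0, "wz": 0, "claw": -1},
    {"tx": 0, "ty": 0, "tz": 0, "wx": 0, "wy": 0, "wz": 0, "claw": -1},
    {"tx": 0, "ty": 0, "tz": 0, "wx": 0, "wy": 0, "wz": 0, "claw": -1},
    {"tx": 0, "ty": 0, "tz": 0, "wx": 0, "wy": 0, "wz": 0, "claw": -1},
    {"tx": 0, "ty": 0, "tz": 0, "wx": 0, "wy": 0, "wz": 0, "claw": -1},
    {"tx": 0, "ty": 0, "tz": 0, "wx": 0, "wy": 0, "wz": 0, "claw": -1},
  ],
  force=55,
)

```text
clock: 21.05
tool_pos: [0.484, -0.3275, 0.0394]
eef_rot: [0.828, 0.561, 0.001, 0.001]
contact_force: [-0.7, -0.3, 1.8]
opening: 0.153
finger_force: 55.0
```

Request:
drive_tool(
  targets=[
    {"tx": 0, "ty": 0, "tz": 0.3, "wx": 0, "wy": 0, "wz": 0, "claw": -1},
    {"tx": 0, "ty": 0, "tz": 0.9, "wx": 0, "wy": 0, "wz": 0, "claw": -1},
    {"tx": 0, "ty": 0, "tz": 1, "wx": 0, "wy": 0, "wz": 0, "claw": -1},
    {"tx": 0, "ty": 0, "tz": 1, "wx": 0, "wy": 0, "wz": 0, "claw": -1},
    {"tx": 0, "ty": 0, "tz": 1, "wx": 0, "wy": 0, "wz": 0, "claw": -1},
    {"tx": 0, "ty": 0, "tz": 1, "wx": 0, "wy": 0, "wz": 0, "claw": -1},
    {"tx": 0, "ty": 0, "tz": 1, "wx": 0, "wy": 0, "wz": 0, "claw": -1},
    {"tx": 0, "ty": 0, "tz": 0.5, "wx": 0, "wy": 0, "wz": 0, "claw": -1},
  ],
)

```text
clock: 21.85
tool_pos: [0.4845, -0.3271, 0.2429]
eef_rot: [0.828, 0.561, 0.002, 0.002]
contact_force: [0.5, 0.4, -1.9]
opening: 0.15
finger_force: 55.0
```

Request:
drive_tool(
  targets=[
    {"tx": 0.4, "ty": 0.9, "tz": 0, "wx": 0, "wy": 0, "wz": 0.035, "claw": -1},
    {"tx": 0.4, "ty": 0.9, "tz": 0, "wx": 0, "wy": 0, "wz": 0.035, "claw": -1},
    {"tx": 0.4, "ty": 0.9, "tz": 0, "wx": 0, "wy": 0, "wz": 0.035, "claw": -1},
    {"tx": 0.4, "ty": 0.9, "tz": 0, "wx": 0, "wy": 0, "wz": 0.035, "claw": -1},
    {"tx": 0.4, "ty": 0.9, "tz": 0, "wx": 0, "wy": 0, "wz": 0.035, "claw": -1},
    {"tx": 0.4, "ty": 0.9, "tz": 0, "wx": 0, "wy": 0, "wz": 0.035, "claw": -1},
    {"tx": 0.4, "ty": 0.9, "tz": 0, "wx": 0, "wy": 0, "wz": 0.035, "claw": -1},
    {"tx": 0.4, "ty": 0.5, "tz": 0, "wx": 0, "wy": 0, "wz": 0.035, "claw": -1},
  ],
)

```text
clock: 22.65
tool_pos: [0.5795, -0.1204, 0.2399]
eef_rot: [0.735, 0.678, 0.001, -0.001]
contact_force: [0.7, 0.3, -1.8]
opening: 0.156
finger_force: 55.0
```

```bash
cat >> h.py <<'E'
def circ(P,n=6):
    for _ in range(n):
        A=np.c_[2*P,np.ones(len(P))]; s=np.linalg.lstsq(A,(P**2).sum(1),rcond=None)[0]; c=s[:2]; R=np.sqrt(s[2]+c@c)
        e=np.abs(np.hypot(*(P-c).T)-R); P=P[e<max(.002,2*np.median(e))]
    return c,R,len(P)
def mill(w,c0=np.array([.5815,.0115])):
    W=cloud(w); Z=W[...,2]; im=w["image"]; hs=cv2.cvtColor(im,cv2.COLOR_BGR2HSV)
    d=np.hypot(W[...,0]-c0[0],W[...,1]-c0[1]); m=((d<.064)&(Z>.124)&(Z<.136))
    v,u=np.nonzero(m); print("collar px",len(u),"z",np.median(Z[m]).round(4))
    # outer edge of collar, bore edge : boundary pixels cast on z=.13
    k=cv2.morphologyEx(m.astype(np.uint8),cv2.MORPH_CLOSE,np.ones((3,3))); ed=k-cv2.erode(k,np.ones((3,3)))
    ev,eu=np.nonzero(ed[2:-2,2:-2]); P=np.array([world(w,a+2,b+2,.13)[:2] for a,b in zip(eu,ev)])
    rr=np.hypot(*(P-c0).T)
    for lo,hi,nm in((.050,.061,"outer"),(.034,.0425,"bore")):
        Q=P[(rr>lo)&(rr<hi)]
        if len(Q)>20: c,R,n=circ(Q); print(nm,c.round(4),"R",R.round(4),n)
    cc=[]
    for nm,h0,h1,S in(("red",172,6,110),("amber",10,26,110)):
        hm=((hs[...,0]>=h0)|(hs[...,0]<=h1)) if h0>h1 else ((hs[...,0]>=h0)&(hs[...,0]<=h1))
        q=(d>.044)&(d<.058)&(Z>.124)&hm&(hs[...,1]>S)
        n,l,st,c=cv2.connectedComponentsWithStats(q.astype(np.uint8))
        for i in range(1,n):
            if st[i,4]>8:
                p=world(w,*c[i],.1305)[:2]-c0; a=np.degrees(np.arctan2(p[1],p[0])); print(nm,st[i,4],"r",np.hypot(*p).round(4),"slot axis deg",((a+(77 if nm=="red" else 37))%180).round(2))
E
python3 - <<'E'
from h import *
scoop(); w=snap("wrist"); np.savez("w10.npz",**w); mill(w)
E
```

```text
t 22.65 tcp [ 0.5795 -0.1204  0.2399] q [ 0.65  0.82 -0.99  1.65  0.76  1.1  -0.64] F [ 0.7  0.3 -1.8]
nose [ 0.5888 -0.0067  0.1962] pan [ 0.5862 -0.0385  0.1961] yaw 85.37 pitch 0.1 roll z-y 0.0
collar px 6087 z 0.1303
outer [0.5802 0.011 ] R 0.0553 357
bore [0.5802 0.0103] R 0.038 233
red 25 r 0.053 slot axis deg 84.44
```

Mill centre from near: (0.5802, 0.0108), R 38 mm bore as given; slot axis ≈ 85°, lid at 85.4°. Moving above and down to just over the collar.

Request:
drive_tool(
  targets=[
    {"tx": 0.02, "ty": 0.5, "tz": 0, "wx": 0, "wy": 0, "wz": -0.005, "claw": -1},
    {"tx": 0, "ty": 0.8, "tz": 0, "wx": 0, "wy": 0, "wz": 0, "claw": -1},
    {"tx": 0, "ty": 0.9, "tz": 0, "wx": 0, "wy": 0, "wz": 0, "claw": -1},
    {"tx": 0, "ty": 0.9, "tz": 0, "wx": 0, "wy": 0, "wz": 0, "claw": -1},
    {"tx": 0, "ty": 0.7, "tz": 0, "wx": 0, "wy": 0, "wz": 0, "claw": -1},
    {"tx": 0, "ty": 0.4, "tz": -0.4, "wx": 0, "wy": 0, "wz": 0, "claw": -1},
    {"tx": 0, "ty": 0.17, "tz": -0.6, "wx": 0, "wy": 0, "wz": 0, "claw": -1},
    {"tx": 0, "ty": 0, "tz": -0.6, "wx": 0, "wy": 0, "wz": 0, "claw": -1},
  ],
)

```text
clock: 23.5
tool_pos: [0.5798, 0.0084, 0.1915]
eef_rot: [0.738, 0.675, 0.001, -0.0]
contact_force: [0.4, 0.5, -1.9]
opening: 0.151
finger_force: 55.0
```

```bash
python3 - <<'E'
from h import *
scoop(); w=snap("wrist"); np.savez("w11.npz",**w); mill(w,np.array([.5802,.0108]))
W=cloud(w); st=r.get_state(); z0=st["tool_pos"][2]; Z=W[...,2]
im=w["image"].astype(int)
m=(abs(Z-(z0-.0174))<.006)&(np.hypot(W[...,0]-.5802,W[...,1]-.0108)<.055)&(im[...,2]<im[...,0])
k=m.astype(np.uint8); v,u=np.nonzero(k-cv2.erode(k,np.ones((3,3)))); P=np.array([world(w,a,b,z0-.0174)[:2] for a,b in zip(u,v)]); print("cap px",m.sum())
if len(P)>30:
    rr=np.hypot(*(P-st["tool_pos"][:2]).T); c,R,n=circ(P[(rr>.042)&(rr<.052)]); print("cap circle",c.round(4),R.round(4),n)
# red/white lug marks
E
```

```text
t 23.5 tcp [0.5798 0.0084 0.1915] q [ 0.41  0.85 -0.93  1.74  0.81  0.98 -0.94] F [ 0.4  0.5 -1.9]
nose [0.5901 0.122  0.1476] pan [0.5872 0.0901 0.1476] yaw 84.85 pitch 0.1 roll z-y 0.1
collar px 4603 z 0.1302
outer [0.5804 0.0122] R 0.0549 386
bore [0.5784 0.0013] R 0.0504 75
red 32 r 0.0522 slot axis deg 86.66
amber 10 r 0.0975 slot axis deg 43.18
amber 19 r 0.0879 slot axis deg 44.45
amber 19 r 0.092 slot axis deg 19.84
amber 60 r 0.1862 slot axis deg 67.04
cap px 11230
cap circle [0.5785 0.0091] 0.0458 418
```

Request:
drive_tool(
  targets=[
    {"tx": 0.03, "ty": 0.08, "tz": -0.2, "wx": 0, "wy": 0, "wz": 0.006, "claw": -1},
    {"tx": 0, "ty": 0, "tz": -0.3, "wx": 0, "wy": 0, "wz": 0, "claw": -1},
    {"tx": 0, "ty": 0, "tz": -0.2, "wx": 0, "wy": 0, "wz": 0, "claw": -1},
    {"tx": 0, "ty": 0, "tz": -0.05, "wx": 0, "wy": 0, "wz": 0, "claw": -1},
    {"tx": 0, "ty": 0, "tz": -0.05, "wx": 0, "wy": 0, "wz": 0, "claw": -1},
    {"tx": 0, "ty": 0, "tz": -0.05, "wx": 0, "wy": 0, "wz": 0, "claw": -1},
    {"tx": 0, "ty": 0, "tz": -0.05, "wx": 0, "wy": 0, "wz": 0, "claw": -1},
    {"tx": 0, "ty": 0, "tz": 0, "wx": 0, "wy": 0, "wz": 0, "claw": -1},
  ],
)

```text
clock: 24.35
tool_pos: [0.5813, 0.0101, 0.1652]
eef_rot: [0.736, 0.676, 0.001, 0.0]
contact_force: [-0.6, 1.0, -2.1]
opening: 0.155
finger_force: 55.0
```

```bash
python3 - <<'E'
from h import *
scoop(); print(r.get_state()["moment"].round(3))
E
```

```text
t 24.35 tcp [0.5813 0.0101 0.1652] q [ 0.39  0.89 -0.9   1.76  0.86  0.94 -0.96] F [-0.6  1.  -2.1]
nose [0.5911 0.1237 0.1214] pan [0.5883 0.0918 0.1213] yaw 85.13 pitch 0.1 roll z-y 0.1
[-0.029 -0.061  0.024]
```

Plug is 4 mm in with no contact force; lugs are entering the slots. Continuing down.

Request:
drive_tool(
  targets=[
    {"tx": 0, "ty": 0, "tz": -0.05, "wx": 0, "wy": 0, "wz": 0, "claw": -1},
    {"tx": 0, "ty": 0, "tz": -0.05, "wx": 0, "wy": 0, "wz": 0, "claw": -1},
    {"tx": 0, "ty": 0, "tz": -0.05, "wx": 0, "wy": 0, "wz": 0, "claw": -1},
    {"tx": 0, "ty": 0, "tz": -0.05, "wx": 0, "wy": 0, "wz": 0, "claw": -1},
    {"tx": 0, "ty": 0, "tz": -0.05, "wx": 0, "wy": 0, "wz": 0, "claw": -1},
    {"tx": 0, "ty": 0, "tz": -0.04, "wx": 0, "wy": 0, "wz": 0, "claw": -1},
    {"tx": 0, "ty": 0, "tz": -0.04, "wx": 0, "wy": 0, "wz": 0, "claw": -1},
    {"tx": 0, "ty": 0, "tz": -0.02, "wx": 0, "wy": 0, "wz": 0, "claw": -1},
  ],
)

```text
clock: 25.15
tool_pos: [0.5813, 0.0101, 0.1554]
eef_rot: [0.737, 0.676, 0.001, 0.001]
contact_force: [-2.4, -1.2, 8.9]
opening: 0.157
finger_force: 55.0
```

```bash
python3 - <<'E'
from h import *
scoop(); print(r.get_state()["moment"].round(3))
E
```

```text
t 25.15 tcp [0.5813 0.0101 0.1554] q [ 0.39  0.9  -0.89  1.77  0.87  0.92 -0.98] F [-2.4 -1.2  8.9]
nose [0.5911 0.1237 0.1115] pan [0.5884 0.0918 0.1115] yaw 85.13 pitch 0.0 roll z-y 0.1
[-0.274  0.504 -0.009]
```

Seated: TCP at 0.1554 m as expected for fully down, 9 N down. Easing sideways and twisting clockwise in small steps, watching the moment.

Request:
drive_tool(
  targets=[
    {"tx": -0.02, "ty": 0.01, "tz": 0, "wx": 0, "wy": 0, "wz": 0, "claw": -1},
    {"tx": 0, "ty": 0, "tz": 0, "wx": 0, "wy": 0, "wz": 0, "claw": -1},
    {"tx": 0, "ty": 0, "tz": 0, "wx": 0, "wy": 0, "wz": -0.01, "claw": -1},
    {"tx": 0, "ty": 0, "tz": 0, "wx": 0, "wy": 0, "wz": -0.01, "claw": -1},
    {"tx": 0, "ty": 0, "tz": 0, "wx": 0, "wy": 0, "wz": -0.01, "claw": -1},
    {"tx": 0, "ty": 0, "tz": 0, "wx": 0, "wy": 0, "wz": -0.01, "claw": -1},
    {"tx": 0, "ty": 0, "tz": 0, "wx": 0, "wy": 0, "wz": -0.01, "claw": -1},
    {"tx": 0, "ty": 0, "tz": 0, "wx": 0, "wy": 0, "wz": 0, "claw": -1},
  ],
)

```text
clock: 25.95
tool_pos: [0.5814, 0.0107, 0.1554]
eef_rot: [0.754, 0.657, 0.002, 0.001]
contact_force: [0.0, -1.3, 4.9]
opening: 0.153
finger_force: 55.0
```

```bash
cat >> h.py <<'E'
def tw():
    st=r.get_state(); M=Ro.from_quat(st["eef_rot"]).as_matrix(); print("yaw",np.degrees(np.arctan2(M[1,0],M[0,0])).round(2),"F",st["contact_force"].round(2),"M",st["moment"].round(3),"tcp",st["tool_pos"].round(4),"tq7",st["joint_torque"][6].round(3),"q7",st["q"][6].round(2))
E
python3 -c "from h import *; tw()"
```

```text
yaw 82.15 F [ 0.02 -1.29  4.87] M [-0.273  0.036  0.131] tcp [0.5814 0.0107 0.1554] tq7 -0.144 q7 -1.02
```

Request:
drive_tool(
  targets=[
    {"tx": 0, "ty": 0, "tz": 0, "wx": 0, "wy": 0, "wz": -0.01, "claw": -1},
    {"tx": 0, "ty": 0, "tz": 0, "wx": 0, "wy": 0, "wz": -0.01, "claw": -1},
    {"tx": 0, "ty": 0, "tz": 0, "wx": 0, "wy": 0, "wz": -0.01, "claw": -1},
    {"tx": 0, "ty": 0, "tz": 0, "wx": 0, "wy": 0, "wz": -0.01, "claw": -1},
    {"tx": 0, "ty": 0, "tz": 0, "wx": 0, "wy": 0, "wz": -0.01, "claw": -1},
    {"tx": 0, "ty": 0, "tz": 0, "wx": 0, "wy": 0, "wz": 0, "claw": -1},
    {"tx": 0, "ty": 0, "tz": 0, "wx": 0, "wy": 0, "wz": 0, "claw": -1},
    {"tx": 0, "ty": 0, "tz": 0, "wx": 0, "wy": 0, "wz": 0, "claw": -1},
  ],
)

```text
clock: 26.75
tool_pos: [0.5815, 0.0108, 0.1554]
eef_rot: [0.771, 0.637, 0.002, 0.001]
contact_force: [1.0, -1.2, 6.2]
opening: 0.152
finger_force: 55.0
```

```bash
python3 -c "from h import *; tw()"
```

```text
yaw 79.17 F [ 1.04 -1.23  6.18] M [-0.194 -0.043  0.168] tcp [0.5815 0.0108 0.1554] tq7 -0.149 q7 -1.07
```

Request:
drive_tool(
  targets=[
    {"tx": 0, "ty": 0, "tz": 0, "wx": 0, "wy": 0, "wz": -0.01, "claw": -1},
    {"tx": 0, "ty": 0, "tz": 0, "wx": 0, "wy": 0, "wz": -0.01, "claw": -1},
    {"tx": 0, "ty": 0, "tz": 0, "wx": 0, "wy": 0, "wz": -0.01, "claw": -1},
    {"tx": 0, "ty": 0, "tz": 0, "wx": 0, "wy": 0, "wz": -0.01, "claw": -1},
    {"tx": 0, "ty": 0, "tz": 0, "wx": 0, "wy": 0, "wz": -0.01, "claw": -1},
    {"tx": 0, "ty": 0, "tz": 0, "wx": 0, "wy": 0, "wz": 0, "claw": -1},
    {"tx": 0, "ty": 0, "tz": 0, "wx": 0, "wy": 0, "wz": 0, "claw": -1},
    {"tx": 0, "ty": 0, "tz": 0, "wx": 0, "wy": 0, "wz": 0, "claw": -1},
  ],
)

```text
clock: 27.55
tool_pos: [0.5814, 0.0109, 0.1554]
eef_rot: [0.787, 0.617, 0.002, 0.001]
contact_force: [-0.2, -0.9, 4.9]
opening: 0.154
finger_force: 55.0
```

```bash
python3 -c "from h import *; tw()"
```

```text
yaw 76.18 F [-0.19 -0.88  4.92] M [-0.208  0.006  0.173] tcp [0.5814 0.0109 0.1554] tq7 -0.163 q7 -1.11
```

Request:
drive_tool(
  targets=[
    {"tx": 0, "ty": 0, "tz": 0, "wx": 0, "wy": 0, "wz": -0.01, "claw": -1},
    {"tx": 0, "ty": 0, "tz": 0, "wx": 0, "wy": 0, "wz": -0.01, "claw": -1},
    {"tx": 0, "ty": 0, "tz": 0, "wx": 0, "wy": 0, "wz": -0.01, "claw": -1},
    {"tx": 0, "ty": 0, "tz": 0, "wx": 0, "wy": 0, "wz": -0.01, "claw": -1},
    {"tx": 0, "ty": 0, "tz": 0, "wx": 0, "wy": 0, "wz": -0.01, "claw": -1},
    {"tx": 0, "ty": 0, "tz": 0, "wx": 0, "wy": 0, "wz": 0, "claw": -1},
    {"tx": 0, "ty": 0, "tz": 0, "wx": 0, "wy": 0, "wz": 0, "claw": -1},
    {"tx": 0, "ty": 0, "tz": 0, "wx": 0, "wy": 0, "wz": 0, "claw": -1},
  ],
)

```text
clock: 28.35
tool_pos: [0.5814, 0.0109, 0.1554]
eef_rot: [0.803, 0.596, 0.002, 0.001]
contact_force: [0.3, -0.6, 5.6]
opening: 0.154
finger_force: 55.0
```

```bash
python3 -c "from h import *; tw()"
```

```text
yaw 73.18 F [ 0.27 -0.58  5.55] M [-0.192 -0.01   0.184] tcp [0.5814 0.0109 0.1554] tq7 -0.176 q7 -1.16
```

Moment rises slowly; to separate spring from friction, ease the down-push a little and turn back in steps.

Request:
drive_tool(
  targets=[
    {"tx": 0, "ty": 0, "tz": 0.01, "wx": 0, "wy": 0, "wz": 0, "claw": -1},
    {"tx": 0, "ty": 0, "tz": 0, "wx": 0, "wy": 0, "wz": 0.01, "claw": -1},
    {"tx": 0, "ty": 0, "tz": 0, "wx": 0, "wy": 0, "wz": 0.01, "claw": -1},
    {"tx": 0, "ty": 0, "tz": 0, "wx": 0, "wy": 0, "wz": 0.01, "claw": -1},
    {"tx": 0, "ty": 0, "tz": 0, "wx": 0, "wy": 0, "wz": 0, "claw": -1},
    {"tx": 0, "ty": 0, "tz": 0, "wx": 0, "wy": 0, "wz": 0, "claw": -1},
    {"tx": 0, "ty": 0, "tz": 0, "wx": 0, "wy": 0, "wz": 0, "claw": -1},
    {"tx": 0, "ty": 0, "tz": 0, "wx": 0, "wy": 0, "wz": 0, "claw": -1},
  ],
)

```text
clock: 29.15
tool_pos: [0.5813, 0.0108, 0.1554]
eef_rot: [0.794, 0.608, 0.002, 0.0]
contact_force: [1.5, 0.2, 5.5]
opening: 0.153
finger_force: 55.0
```

```bash
python3 -c "from h import *; tw()"
```

```text
yaw 74.96 F [1.55 0.17 5.49] M [-0.018 -0.324 -0.027] tcp [0.5813 0.0108 0.1554] tq7 0.038 q7 -1.13
```

Request:
drive_tool(
  targets=[
    {"tx": 0, "ty": 0, "tz": 0, "wx": 0, "wy": 0, "wz": 0.01, "claw": -1},
    {"tx": 0, "ty": 0, "tz": 0, "wx": 0, "wy": 0, "wz": 0.01, "claw": -1},
    {"tx": 0, "ty": 0, "tz": 0, "wx": 0, "wy": 0, "wz": 0.01, "claw": -1},
    {"tx": 0, "ty": 0, "tz": 0, "wx": 0, "wy": 0, "wz": 0.01, "claw": -1},
    {"tx": 0, "ty": 0, "tz": 0, "wx": 0, "wy": 0, "wz": 0.01, "claw": -1},
    {"tx": 0, "ty": 0, "tz": 0, "wx": 0, "wy": 0, "wz": 0, "claw": -1},
    {"tx": 0, "ty": 0, "tz": 0, "wx": 0, "wy": 0, "wz": 0, "claw": -1},
    {"tx": 0, "ty": 0, "tz": 0, "wx": 0, "wy": 0, "wz": 0, "claw": -1},
  ],
)

```text
clock: 29.95
tool_pos: [0.5813, 0.0108, 0.1554]
eef_rot: [0.777, 0.629, 0.002, 0.0]
contact_force: [1.6, -1.1, 6.5]
opening: 0.155
finger_force: 55.0
```

```bash
python3 -c "from h import *; tw()"
```

```text
yaw 77.96 F [ 1.6  -1.14  6.51] M [-0.056 -0.251 -0.028] tcp [0.5813 0.0108 0.1554] tq7 0.042 q7 -1.09
```

Request:
drive_tool(
  targets=[
    {"tx": 0, "ty": 0, "tz": 0, "wx": 0, "wy": 0, "wz": 0.01, "claw": -1},
    {"tx": 0, "ty": 0, "tz": 0, "wx": 0, "wy": 0, "wz": 0.01, "claw": -1},
    {"tx": 0, "ty": 0, "tz": 0, "wx": 0, "wy": 0, "wz": 0.01, "claw": -1},
    {"tx": 0, "ty": 0, "tz": 0, "wx": 0, "wy": 0, "wz": 0.01, "claw": -1},
    {"tx": 0, "ty": 0, "tz": 0, "wx": 0, "wy": 0, "wz": 0, "claw": -1},
    {"tx": 0, "ty": 0, "tz": 0, "wx": 0, "wy": 0, "wz": 0, "claw": -1},
    {"tx": 0, "ty": 0, "tz": 0, "wx": 0, "wy": 0, "wz": 0, "claw": -1},
    {"tx": 0, "ty": 0, "tz": 0, "wx": 0, "wy": 0, "wz": 0, "claw": -1},
  ],
)

```text
clock: 30.75
tool_pos: [0.5813, 0.0108, 0.1554]
eef_rot: [0.764, 0.645, 0.002, 0.0]
contact_force: [1.7, 0.2, 5.1]
opening: 0.152
finger_force: 55.0
```

```bash
python3 -c "from h import *; tw()"
```

```text
yaw 80.36 F [1.67 0.19 5.1 ] M [-0.029 -0.304 -0.079] tcp [0.5813 0.0108 0.1554] tq7 0.047 q7 -1.05
```

Request:
drive_tool(
  targets=[
    {"tx": 0, "ty": 0, "tz": 0.015, "wx": 0, "wy": 0, "wz": 0.01, "claw": -1},
    {"tx": 0, "ty": 0, "tz": 0, "wx": 0, "wy": 0, "wz": 0.01, "claw": -1},
    {"tx": 0, "ty": 0, "tz": 0, "wx": 0, "wy": 0, "wz": 0.01, "claw": -1},
    {"tx": 0, "ty": 0, "tz": 0, "wx": 0, "wy": 0, "wz": 0, "claw": -1},
    {"tx": 0, "ty": 0, "tz": 0, "wx": 0, "wy": 0, "wz": 0, "claw": -1},
    {"tx": 0, "ty": 0, "tz": 0, "wx": 0, "wy": 0, "wz": 0, "claw": -1},
    {"tx": 0, "ty": 0, "tz": 0, "wx": 0, "wy": 0, "wz": 0, "claw": -1},
    {"tx": 0, "ty": 0, "tz": 0, "wx": 0, "wy": 0, "wz": 0, "claw": -1},
  ],
)

```text
clock: 31.55
tool_pos: [0.5806, 0.0106, 0.1554]
eef_rot: [0.754, 0.657, 0.001, 0.0]
contact_force: [0.7, 1.5, 2.4]
opening: 0.151
finger_force: 55.0
```

```bash
python3 -c "from h import *; tw()"
```

```text
yaw 82.15 F [0.74 1.51 2.38] M [ 0.314 -0.303  0.026] tcp [0.5806 0.0106 0.1554] tq7 0.003 q7 -1.02
```

Request:
drive_tool(
  targets=[
    {"tx": 0, "ty": 0, "tz": 0, "wx": 0, "wy": 0, "wz": 0.01, "claw": -1},
    {"tx": 0, "ty": 0, "tz": 0, "wx": 0, "wy": 0, "wz": 0.01, "claw": -1},
    {"tx": 0, "ty": 0, "tz": 0, "wx": 0, "wy": 0, "wz": 0.01, "claw": -1},
    {"tx": 0, "ty": 0, "tz": 0, "wx": 0, "wy": 0, "wz": 0, "claw": -1},
    {"tx": 0, "ty": 0, "tz": 0, "wx": 0, "wy": 0, "wz": 0, "claw": -1},
    {"tx": 0, "ty": 0, "tz": 0, "wx": 0, "wy": 0, "wz": 0, "claw": -1},
    {"tx": 0, "ty": 0, "tz": 0, "wx": 0, "wy": 0, "wz": 0, "claw": -1},
    {"tx": 0, "ty": 0, "tz": 0, "wx": 0, "wy": 0, "wz": 0, "claw": -1},
  ],
)

```text
clock: 32.35
tool_pos: [0.5804, 0.0101, 0.1554]
eef_rot: [0.744, 0.669, 0.001, 0.0]
contact_force: [-1.2, 0.2, 5.1]
opening: 0.154
finger_force: 55.0
```

```bash
python3 -c "from h import *; tw()"
```

```text
yaw 83.93 F [-1.18  0.23  5.11] M [-0.054  0.203 -0.114] tcp [0.5804 0.0101 0.1554] tq7 0.058 q7 -1.0
```

Request:
drive_tool(
  targets=[
    {"tx": 0, "ty": 0, "tz": 0, "wx": 0, "wy": 0, "wz": 0.01, "claw": -1},
    {"tx": 0, "ty": 0, "tz": 0, "wx": 0, "wy": 0, "wz": 0.01, "claw": -1},
    {"tx": 0, "ty": 0, "tz": 0, "wx": 0, "wy": 0, "wz": 0.01, "claw": -1},
    {"tx": 0, "ty": 0, "tz": 0, "wx": 0, "wy": 0, "wz": 0, "claw": -1},
    {"tx": 0, "ty": 0, "tz": 0, "wx": 0, "wy": 0, "wz": 0, "claw": -1},
    {"tx": 0, "ty": 0, "tz": 0, "wx": 0, "wy": 0, "wz": 0, "claw": -1},
    {"tx": 0, "ty": 0, "tz": 0, "wx": 0, "wy": 0, "wz": 0, "claw": -1},
    {"tx": 0, "ty": 0, "tz": 0, "wx": 0, "wy": 0, "wz": 0, "claw": -1},
  ],
)

```text
clock: 33.15
tool_pos: [0.5807, 0.0102, 0.1554]
eef_rot: [0.733, 0.68, 0.001, 0.0]
contact_force: [-0.4, -0.8, 4.0]
opening: 0.154
finger_force: 55.0
```

```bash
python3 -c "from h import *; tw()"
```

```text
yaw 85.73 F [-0.38 -0.82  4.03] M [-0.22   0.064 -0.087] tcp [0.5807 0.0102 0.1554] tq7 0.075 q7 -0.97
```

Spring onset lies around yaw 83° (play about 0.04 rad); so pulse (0.65 rad) is at yaw ≈ 45.8°. Twisting there.

Request:
drive_tool(
  targets=[
    {"tx": 0, "ty": 0, "tz": 0, "wx": 0, "wy": 0, "wz": -0.04, "claw": -1},
    {"tx": 0, "ty": 0, "tz": 0, "wx": 0, "wy": 0, "wz": -0.04, "claw": -1},
    {"tx": 0, "ty": 0, "tz": 0, "wx": 0, "wy": 0, "wz": -0.04, "claw": -1},
    {"tx": 0, "ty": 0, "tz": 0, "wx": 0, "wy": 0, "wz": -0.04, "claw": -1},
    {"tx": 0, "ty": 0, "tz": 0, "wx": 0, "wy": 0, "wz": -0.04, "claw": -1},
    {"tx": 0, "ty": 0, "tz": 0, "wx": 0, "wy": 0, "wz": -0.04, "claw": -1},
    {"tx": 0, "ty": 0, "tz": 0, "wx": 0, "wy": 0, "wz": -0.04, "claw": -1},
    {"tx": 0, "ty": 0, "tz": 0, "wx": 0, "wy": 0, "wz": -0.04, "claw": -1},
  ],
)

```text
clock: 33.95
tool_pos: [0.5811, 0.0105, 0.1554]
eef_rot: [0.836, 0.548, 0.001, 0.001]
contact_force: [-0.1, -0.0, 3.4]
opening: 0.154
finger_force: 55.0
```

```bash
python3 -c "from h import *; tw()"
```

```text
yaw 66.5 F [-0.06 -0.03  3.44] M [-0.114 -0.068  0.221] tcp [0.5811 0.0105 0.1554] tq7 0.174 q7 -1.26
```

Request:
drive_tool(
  targets=[
    {"tx": 0, "ty": 0, "tz": 0, "wx": 0, "wy": 0, "wz": -0.05, "claw": -1},
    {"tx": 0, "ty": 0, "tz": 0, "wx": 0, "wy": 0, "wz": -0.05, "claw": -1},
    {"tx": 0, "ty": 0, "tz": 0, "wx": 0, "wy": 0, "wz": -0.05, "claw": -1},
    {"tx": 0, "ty": 0, "tz": 0, "wx": 0, "wy": 0, "wz": -0.05, "claw": -1},
    {"tx": 0, "ty": 0, "tz": 0, "wx": 0, "wy": 0, "wz": -0.05, "claw": -1},
    {"tx": 0, "ty": 0, "tz": 0, "wx": 0, "wy": 0, "wz": -0.04, "claw": -1},
    {"tx": 0, "ty": 0, "tz": 0, "wx": 0, "wy": 0, "wz": -0.02, "claw": -1},
    {"tx": 0, "ty": 0, "tz": 0, "wx": 0, "wy": 0, "wz": 0, "claw": -1},
  ],
)

```text
clock: 34.75
tool_pos: [0.5806, 0.0108, 0.1554]
eef_rot: [0.914, 0.407, 0.001, 0.0]
contact_force: [-1.8, 1.3, 3.3]
opening: 0.153
finger_force: 55.0
```

```bash
python3 - <<'E'
from h import *
tw(); w=snap("wrist"); np.savez("w12.npz",**w); W=cloud(w); Z=W[...,2]; im=w["image"]; hs=cv2.cvtColor(im,cv2.COLOR_BGR2HSV)
c=np.array([.5803,.0108]); d=np.hypot(W[...,0]-c[0],W[...,1]-c[1])
# cap plane height and lid wing axis
cap=(d<.045)&(Z>.125)&(Z<.15)&(im[...,0]>im[...,2]); print("cap z",np.nanmedian(Z[cap]).round(4),cap.sum())
wg=(d<.036)&(Z>.172)&(Z<.186)&(im[...,0]>im[...,2].astype(int)+10)&(hs[...,1]>70); print(wg.sum())
if wg.sum()>40: comp(w,wg,.178,"wing",40)
# white marks on lid and amber dots on collar
for nm,q,z in(("white",(im.min(2)>215)&(d<.05)&(d>.036)&(Z>.128)&(Z<.145),.138),("amber",(hs[...,0]>9)&(hs[...,0]<27)&(hs[...,1]>110)&(d>.046)&(d<.058)&(Z>.124)&(Z<.136),.1305),("red",((hs[...,0]>172)|(hs[...,0]<6))&(hs[...,1]>110)&(d>.046)&(d<.058)&(Z>.124)&(Z<.136),.1305)):
    n,l,S,cc=cv2.connectedComponentsWithStats(q.astype(np.uint8))
    for i in range(1,n):
        if S[i,4]>6: p=world(w,*cc[i],z)[:2]-c; print(nm,S[i,4],"r",np.hypot(*p).round(4),"ang",(np.degrees(np.arctan2(p[1],p[0]))%180).round(1))
E
```

```text
yaw 47.99 F [-1.81  1.28  3.29] M [0.092 0.149 0.132] tcp [0.5806 0.0108 0.1554] tq7 -0.263 q7 -1.53
cap z 0.1382 10646
3794
wing 2955 pix [316. 244.] mean [0.591  0.0234] rectc [590.9  23.4] [32.9 13.4] axis deg 48.6
wing 839 pix [317. 335.] mean [ 0.5649 -0.0059] rectc [564.7  -6.2] [13. 12.] axis deg 43.9
white 1814 r 0.0369 ang 44.6
red 71 r 0.0527 ang 9.4
```

Lid fully down (cap top 138 mm = mouth + 8 mm), wing follows the tool at 48°, spring pushing back. A final 1.7° and check.

Request:
drive_tool(
  targets=[
    {"tx": 0, "ty": 0, "tz": 0, "wx": 0, "wy": 0, "wz": -0.014, "claw": -1},
    {"tx": 0, "ty": 0, "tz": 0, "wx": 0, "wy": 0, "wz": -0.014, "claw": -1},
    {"tx": 0, "ty": 0, "tz": 0, "wx": 0, "wy": 0, "wz": 0, "claw": -1},
    {"tx": 0, "ty": 0, "tz": 0, "wx": 0, "wy": 0, "wz": 0, "claw": -1},
    {"tx": 0, "ty": 0, "tz": 0, "wx": 0, "wy": 0, "wz": 0, "claw": -1},
    {"tx": 0, "ty": 0, "tz": 0, "wx": 0, "wy": 0, "wz": 0, "claw": -1},
    {"tx": 0, "ty": 0, "tz": 0, "wx": 0, "wy": 0, "wz": 0, "claw": -1},
    {"tx": 0, "ty": 0, "tz": 0, "wx": 0, "wy": 0, "wz": 0, "claw": -1},
  ],
)

```text
clock: 35.6
tool_pos: [0.5806, 0.0107, 0.1554]
eef_rot: [0.92, 0.393, 0.001, 0.0]
contact_force: [-1.0, 2.7, 2.4]
opening: 0.154
finger_force: 55.0
```

```bash
python3 - <<'E'
from h import *
tw(); t=snap("top"); W=cloud(t); Z=W[...,2]; im=t["image"]; vv,uu=np.mgrid[:400,:640]
comp(t,(Z>.048)&(Z<.07)&(uu>195)&(uu<262)&(vv>190)&(vv<275),.062,"scoop handle",30)
a=np.load("top0.npz")["image"].astype(int); dif=(abs(im.astype(int)-a).max(2)>60)
for n,(u,v) in dict(mortar=(274,130),gallipot=(186,127),jar=(463,235),vert=(350,148),pill=(191,160)).items(): print(n,dif[v-14:v+14,u-14:u+14].mean().round(2))
E
```

```text
yaw 46.27 F [-0.95  2.69  2.39] M [0.39  0.189 0.148] tcp [0.5806 0.0107 0.1554] tq7 -0.165 q7 -1.55
scoop handle 246 pix [247. 242.] mean [0.4364 0.0947] rectc [437.3  95.1] [98.  16.8] axis deg 18.2
mortar 0.02
gallipot 0.0
jar 0.26
vert 0.04
pill 0.0
```

```bash
python3 - <<'E'
from h import *
vv,uu=np.mgrid[:400,:640]; t=snap("top")
for s in (dict(np.load("top0.npz")),dict(np.load("top1.npz")),t):
    W=cloud(s); comp(s,(W[...,2]>.06)&(uu>440)&(uu<495)&(vv>210)&(vv<260),.095,"jar",20); print(s["image"][235,[452,458,463,468,474]].tolist())
E
```

```text
jar 470 pix [463. 234.] mean [ 0.4624 -0.4542] rectc [ 462.9 -454.6] [62.9 55.4] axis deg 89.9
[[38, 83, 134], [221, 231, 233], [218, 230, 232], [218, 228, 231], [216, 227, 230]]
jar 468 pix [463. 234.] mean [ 0.4623 -0.4543] rectc [ 463.  -454.6] [55.1 63.2] axis deg 92.7
[[25, 83, 139], [149, 161, 167], [147, 160, 165], [151, 161, 165], [148, 160, 166]]
jar 468 pix [463. 234.] mean [ 0.4625 -0.4542] rectc [ 462.9 -454.6] [62.9 55.4] axis deg 87.6
[[37, 90, 149], [156, 169, 172], [158, 171, 175], [156, 169, 174], [154, 170, 173]]
```

The jar has not moved; only the shadow on it changed. Handing in.

```bash
python3 -c "from h import *; tw(); print(workorder.finish_job())"
```

```text
yaw 46.27 F [-0.75  3.4   1.14] M [0.466 0.204 0.142] tcp [0.5806 0.0107 0.1554] tq7 -0.165 q7 -1.55
the job is handed in; nothing more can be done
None
```

I handed the job in at about 36 s: three pills went into the mill, the scoop is flat on the table, and the lid is fully down and held at about the amber dots (estimated ring angle 0.61–0.67 rad, not read directly); the fourth pill popped out of the tray and was left on the table.

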